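# Pin the swing half of a cylinder clamp and shut it

## Task

Join the two halves of the clamp round the black cylinder: push the long hinge pin from the wooden block down through the swing half's knuckle and the fixed knuckle under it until its flange is fully home. Then swing the loose half shut by its post until it stops against the fixed half, leaving the cylinder standing in its place and the short pin in the block.

Things in the scene. Friction and masses are not known exactly. Their poses are not given: they have to be found in the camera images.
- fixture: The clamp's fixed part: dark steel plate 198x156x10 mm with an aluminium U-shaped half, 55 mm high, open to its -x side (the robot), holding the cylinder. Origin on the bench under the cylinder's place, z up. Plate: x -150 to 48, y -86 to 70 mm. Fixed knuckle at x -34, y -62 mm. The front end of its left wall (x -28, y 24 to 38 mm) stops the swing half.
- fixture_hinge (a point): The hinge axis (vertical) at the top face of the fixed knuckle, an aluminium tube 28 mm across, 22 mm high with an 11.5 mm bore, its top 32 mm above the bench.
- gate: Loose swing half: steel bar 12 mm thick, top 50 mm above the bench, reaching 122 mm along its +y from its knuckle, 0.3 kg. Origin on the knuckle's axis, at its underside, lying on the fixed knuckle, bores in line to 1.5 mm; a nylon foot under the far end slides on the plate. Shut: y parallel to fixture y. Starts 0.6 to 1.05 rad open (counter-clockwise from above, far end to the robot); swings easily.
- gate_knuckle (a point): Centre of the upper mouth of the swing half's knuckle: a steel tube 28 mm across, 22 mm high, bore 11.5 mm, its top 54 mm above the bench.
- gate_post (a point): On the upright dark round post on the swing half's far end, 14 mm across, standing 50 mm up from the bar (50 to 100 mm above the bench): a point on its axis 80 mm above the bench and 112 mm from the hinge axis. Take or push it here.
- hinge_pin_center (a point): Long steel hinge pin, 78 mm, half-way up; z from tip to grip. From the tip: 40 mm shank 10 mm across, tapered nose; flange 20 mm across, 4 mm thick; round grip 12 mm across, 34 mm tall. The grip's middle is 22 mm, the flange's top 5 mm above this point. Stands in a hole of the block, 16 mm higher than the short pin. Fully home, this point is 53 mm above the bench.
- short_pin_center (a point): The short pin: same flange and grip, shank only 20 mm (too short for both knuckles), 58 mm in all, half-way up; its flange sits on the block. It stays where it is.
- pin_block: Wooden block 45x110x30 mm fixed on the bench, origin under its middle, with two upright holes 24 mm deep, 60 mm apart along its y (at y +30 and -30 mm), either of which may hold the long pin.
- cylinder_center (a point): The black cylinder, 44 mm across, 91 mm tall, 0.5 kg, standing loosely in the fixed half, on the plate; half-way up, on its axis. Its top is 101 mm above the bench. When the swing half is shut its rubber pad stands 2 mm off the cylinder.
Not all that is in view belongs to the job. Several things have the shape of the gate; the one meant has the colours described above. What is shaped like the part that bears cylinder_center but blue is not meant.

How it is judged:
By the outcome, as a careful person would: the job done as asked, in the order asked, and still so for the second after the job is handed in, with the robot touching nothing.
It also fails if it takes over 58 s, if anything falls off the work surface, if the arm or the gripper's body presses on something with over 40 N, if the wrist force passes 120 N, or if a joint passes its speed limit or range.

## Robot

A 6-joint arm with a two-finger parallel gripper is mounted at the origin on a cart in front of the work surface, level with it; the furniture and walls round the work are solid. World frame = base frame: x ahead of the robot, y to its left, z up, the work surface at z = 0. Lengths are in m, angles in degrees, forces in N, time in s.
With the tool pointing down it reaches from about 0.375 to 0.9 m from the base axis. Payload 3.1 kg.
Tool frame: the origin (TCP) lies at the very end of the fingers, on their centre line; the grasp point (between the pads) lies 19 mm behind it (bot.grip_point_offset is the distance from the TCP to the grasp point, in m); z points along the fingers, x is the direction in which the jaws open and shut, and the axes are right-handed (so a half turn about z gives the same grasp; the last joint's range is limited). The gripper opens to 87 mm and grips with 3 to 60 N. Pads are 19 mm wide; open, the fingers measure 117 mm over their backs; the gripper's body (75 mm by 190 mm) begins 51 mm behind the grasp point.
Start: joints at [66.492, 30.224, 82.088, -0, 67.689, -10.227], TCP at [0.144, 0.608, 0.223] pointing down, gripper open.
Joint ranges: [-176.69, 176.69], [-43.24, 126.21], [12.49, 139.97], [-82, 262], [0, 151.66], [-163.58, 163.58]. Speed limits (degrees/s): [159.86, 159.86, 180, 180, 180, 180].

## Interface

Orientations are given as a 3x3 rotation matrix whose columns are the frame's x, y, z axes.
In Python, from rig import bot, capture, recognise, place_of gives the robot as it stands.
- The arm moves only by the tool send_rows, never from a script. Its argument "motion" is a list of rows, each a list of 2 entries, a list of its own where there are three numbers: the shift along the tool's x, y, z in mm, then the turn about the tool's z in rad. A call has exactly 5 rows; each row shifts and turns the pose as measured when the row begins, along the tool's axes as they then stand; what a row does not reach is not made up. A row lasts 1/12 s, in which the tool goes at most 41.7 mm and 7.16 degrees, less where a joint would pass 70% of its speed; a pose out of reach is approached as far as the arm can. A call with a gripper value outside its range is refused whole. "gripper" is the closure, from 0 (fully open) to 1 (shut), set as the call begins (left out, the last holds). The fingers move at their own pace and stop on an object; the grip force is fixed at half the most. Time passes only in rows, so rows that do not move let the fingers close, or fill a call up. It gives the time, the measured TCP pose, the force and the opening at its end, in the units of the state.
- bot.read_state(): the state, without advancing time (a new reading comes with each control period).
- capture(name): name is "scene" or "top" or "wrist"; returns a dict with "image" (400x640x3 uint8, blue, green, red), "fx", "fy", "cx", "cy" (pixels), "rvec" (rotation vector, rad) and "tvec" (3), from world to camera coordinates, as OpenCV has them. Camera axes: x right, y down, z forward; pixel columns grow to the right and rows downward; lengths in m; the calibration is good to about 2 mm. A picture is of the moment at which its call begins. There is no depth.
- bot.hand_in(): hands the job in, once; it reports no verdict.
Trained networks look in the newest picture that a camera, given by its name, has taken for a name from the list of things; names that differ only in an ending like _2 or _b are one class to them, and where a whole thing is asked for, a point or a joint stands for the part that bears it (a point fixed in the world has none). Each returns a list of dicts, best first, with "p" (0 to 1); they miss things now and then, are a little off and sometimes report something else, mostly with a low value. They report only what shows in the picture. A call takes as long as a camera call. They do not tell look-alikes from the thing itself.
- recognise(camera, target): "xy" ([column, row] in pixels, amid what is visible of it).
- place_of(camera, target): "xy" ([column, row] in pixels: a listed point, or the origin of a listed thing).
The state is a dict: "time_s": time; "joint_positions": joint angles; "qvel": joint speeds; "tau": joint torques, N m; "position": TCP position; "tcp_rot": TCP orientation; "force": force on the tool from outside, world axes, zero at the start; "moment": the same for the moment, N m; "opening": opening from 0.0 (shut) to 1.0 (fully open).
Only numpy, scipy, OpenCV 4.12 (cv2) and the standard library are available. Lean on these libraries where they do the work, as an engineer would, in place of code of your own. Each camera call takes 0.05 s, during which the arm holds its last target.

## Working session

There is one attempt and no reset: what is moved stays moved. The work goes in short steps, Python scripts to look and compute and a tool call to move; the robot and the scene stay as the last step left them, time stands still between calls to the robot, and variables do not carry over. Pictures are saved under pics/ and viewed, and the job is handed in when it is done.

Besides the shell and the picture viewer there is one more tool, called after "Request:" as name([rows], argument=value, ...), one row to a line, values as JSON. send_rows: Moves the arm, as the interface text tells. Its arguments: {"type":"object","properties":{"motion":{"type":"array","items":{"type":"array"}},"gripper":{"type":"number"}},"required":["motion"]}

```bash
ls; mkdir -p pics; cat > h.py <<'E'
import numpy as np, cv2, json
from rig import bot, capture, recognise, place_of
def cam(n,save=None):
    c=capture(n)
    if save: cv2.imwrite('pics/'+save+'.png',c['image'])
    return c
def ray(c,xy):
    R,_=cv2.Rodrigues(np.array(c['rvec'],float)); t=np.array(c['tvec'],float).ravel()
    d=R.T@np.array([(xy[0]-c['cx'])/c['fx'],(xy[1]-c['cy'])/c['fy'],1.]); o=-R.T@t
    return o,d/np.linalg.norm(d)
def atz(c,xy,z):
    o,d=ray(c,xy); return o+d*(z-o[2])/d[2]
def proj(c,p):
    K=np.array([[c['fx'],0,c['cx']],[0,c['fy'],c['cy']],[0,0,1.]])
    return cv2.projectPoints(np.array(p,float).reshape(-1,1,3),np.array(c['rvec'],float),np.array(c['tvec'],float),K,None)[0].reshape(-1,2)
def tri(rs):
    A=np.zeros((3,3));b=np.zeros(3)
    for o,d in rs:
        M=np.eye(3)-np.outer(d,d);A+=M;b+=M@o
    return np.linalg.solve(A,b)
E
python3 - <<'E'
from h import *
np.set_printoptions(precision=4,suppress=True)
zs={'fixture':0,'fixture_hinge':.032,'gate':.032,'gate_knuckle':.054,'gate_post':.08,'hinge_pin_center':None,'short_pin_center':None,'pin_block':0,'cylinder_center':.0555}
for n in ['scene','top','wrist']:
    c=cam(n,n+'0'); print(n,c['fx'],ray(c,(c['cx'],c['cy'])))
    for t,z in zs.items():
        for r in place_of(n,t)[:4]:
            zz=.045 if z is None else z
            print(' ',t,round(r['p'],2),np.round(r['xy'],1),atz(c,r['xy'],zz))
s=bot.read_state(); print(s)
E
```

```text
pics
scene 419.385414906155 (array([0.1112, 0.2411, 0.7922]), array([ 0.5994, -0.3071, -0.7392]))
  fixture 0.78 [301.9 243.7] [ 0.6335  0.019  -0.    ]
  fixture_hinge 0.92 [329.5 239.7] [ 0.5951 -0.0319  0.032 ]
  fixture_hinge 0.54 [301.5 229.4] [0.6489 0.012  0.032 ]
  gate 0.95 [203.5 200.6] [0.8323 0.1872 0.032 ]
  gate 0.87 [334.5 237.4] [ 0.5958 -0.0448  0.032 ]
  gate_knuckle 0.64 [333.3 235.5] [ 0.5875 -0.0366  0.054 ]
  gate_knuckle 0.6 [208.9 193.9] [0.8265 0.1713 0.054 ]
  gate_post 0.71 [311.5 264. ] [0.5275 0.0451 0.08  ]
  gate_post 0.59 [243.6 218.9] [0.6966 0.1274 0.08  ]
  short_pin_center 0.63 [473.5 231.4] [ 0.4647 -0.3269  0.045 ]
  pin_block 0.64 [458.1 247.3] [ 0.4658 -0.2987  0.    ]
  cylinder_center 0.95 [375.7 227.3] [ 0.5649 -0.131   0.0555]
  cylinder_center 0.87 [303.6 228.7] [0.632  0.0141 0.0555]
  cylinder_center 0.76 [249.4 270.3] [0.5842 0.1582 0.0555]
  cylinder_center 0.74 [454.2 245. ] [ 0.4494 -0.2572  0.0555]
top 440.9998539126177 (array([ 0.498 , -0.0848,  1.0754]), array([ 0.161 ,  0.0246, -0.9867]))
  fixture 0.78 [285.4 212.9] [0.6312 0.02
[... 811 characters left out ...]
55]
  cylinder_center 0.52 [350.4 236.4] [ 0.5676 -0.1323  0.0555]
wrist 335.90894890659246 (array([0.0696, 0.6267, 0.3844]), array([ 0.2726, -0.0633, -0.96  ]))
{'time_s': 1.5, 'joint_positions': array([ 66.4915,  30.2221,  82.0883,   0.0002,  67.689 , -10.2274]), 'qvel': array([-0.049 ,  0.0018, -0.0288, -0.0152, -0.0444,  0.0203]), 'tau': array([ -0.0005, -44.0004, -17.6983,   0.0634,   0.0503,   0.    ]), 'position': array([0.1435, 0.6083, 0.2226]), 'tcp_rot': array([[ 0.2297,  0.9733,  0.    ],
       [ 0.9733, -0.2297,  0.    ],
       [ 0.    , -0.    , -1.    ]]), 'force': array([-0.3325, -0.3022,  0.7362]), 'moment': array([-0.0134, -0.0055, -0.0108]), 'opening': 0.9991626412470711}
```

View pics/scene0.png

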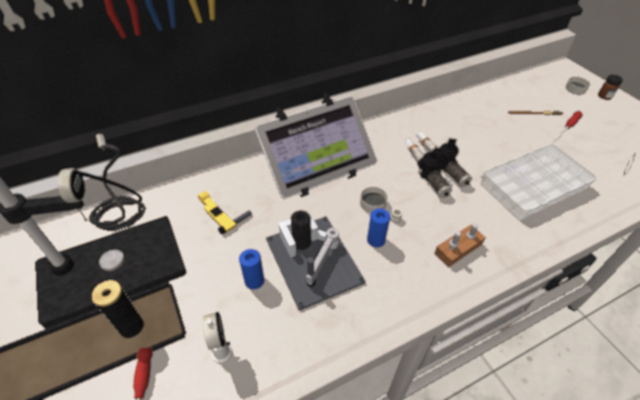

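View pics/top0.png

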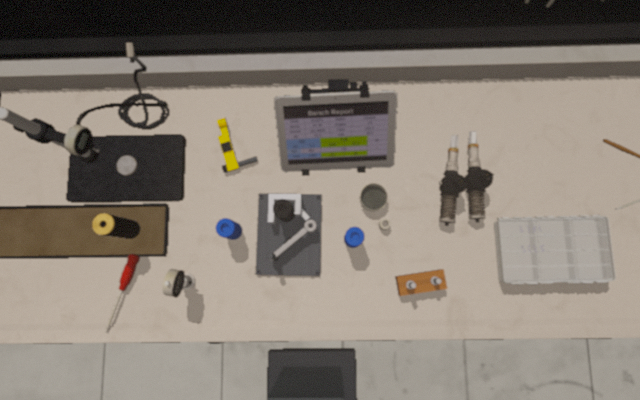

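```bash
python3 - <<'E'
import cv2
a=cv2.imread('pics/top0.png')[180:320,230:470]; cv2.imwrite('pics/topz.png',cv2.resize(a,None,fx=3.3,fy=3.3,interpolation=cv2.INTER_CUBIC))
a=cv2.imread('pics/scene0.png')[170:320,230:500]; cv2.imwrite('pics/scenez.png',cv2.resize(a,None,fx=2.9,fy=2.9,interpolation=cv2.INTER_CUBIC))
E
```

```text
(no output)
```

View pics/topz.png

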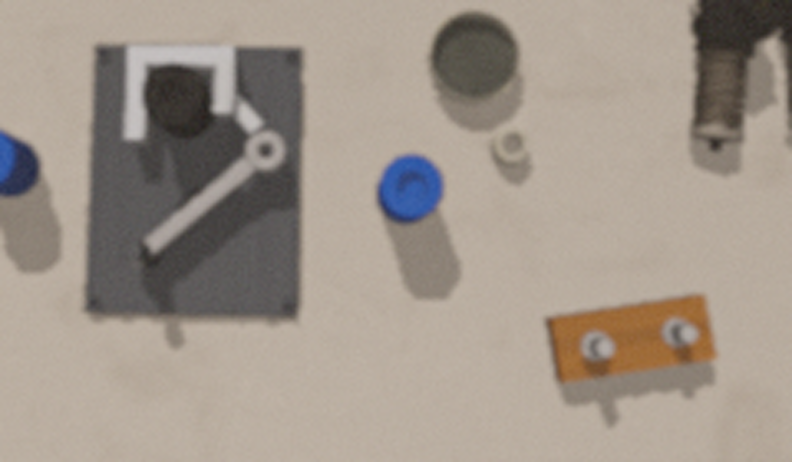

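View pics/scenez.png

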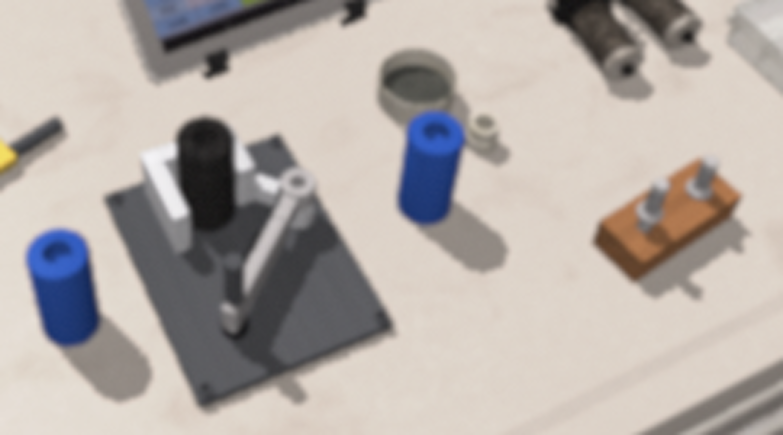

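```bash
python3 - <<'E'
from h import *
np.set_printoptions(precision=4,suppress=True)
c=cam('top')
f=lambda x,y,z:atz(c,(230+x/3.3,180+y/3.3),z)
B=[f(*p,.03) for p in [(548,318),(705,295),(715,356),(562,381)]]
print('block',B, np.mean(B,0)); 
for a,b in [(0,1),(3,2)]:
    d=B[b]-B[a];print(np.linalg.norm(d),np.degrees(np.arctan2(d[1],d[0])))
for n,p in [('L',(603,344)),('S',(684,330))]: print(n,f(*p,.084 if n=='L' else .068), f(*p,.05 if n=='L' else .034))
P=[f(*p,.01) for p in [(95,44),(301,48),(297,318),(85,314)]]
print('plate',P)
for a,b in [(0,1),(1,2),(2,3),(3,0)]:
    d=P[b]-P[a];print(np.linalg.norm(d),np.degrees(np.arctan2(d[1],d[0])))
print('knuckle',f(265,150,.054))
E
```

```text
block [array([ 0.4753, -0.2372,  0.03  ]), array([ 0.49  , -0.3478,  0.03  ]), array([ 0.4479, -0.3523,  0.03  ]), array([ 0.4319, -0.2452,  0.03  ])] [ 0.4613 -0.2957  0.03  ]
0.11155996294577461 -82.43246559907654
0.10830450003464274 -81.5042244032712
L [ 0.4591 -0.2651  0.084 ] [ 0.4577 -0.2713  0.05  ]
S [ 0.4671 -0.3228  0.068 ] [ 0.4661 -0.3309  0.034 ]
plate [array([0.6794, 0.088 , 0.01  ]), array([ 0.6739, -0.0655,  0.01  ]), array([ 0.4768, -0.0601,  0.01  ]), array([0.4814, 0.0933, 0.01  ])]
0.15359590142358837 -92.04591785370577
0.19713505602698556 178.43493383208872
0.15343678770144792 88.30236900358943
0.19806914076440477 -1.5204849764095814
knuckle [ 0.5943 -0.04    0.054 ]
```

```bash
cat > plan.py <<'E'
from h import *
import sys
# usage: plan.py angle_deg vmax_mm ncalls x,y,z ...
def plan(wps,ang,vmax=38,n=5):
    s=bot.read_state(); p=np.array(s['position'])*1e3; R=s['tcp_rot']; a=np.arctan2(R[1,0],R[0,0])
    print('t',round(s['time_s'],2),'p',p.round(1),'ang',np.degrees(a).round(1),'tilt',R[:,2].round(3),'F',np.round(s['force'],1),'op',round(s['opening'],3))
    wps=[np.array(w)*1e3 for w in wps]; T=np.radians(ang); out=[]
    pts=[p]+wps; L=sum(np.linalg.norm(pts[i+1]-pts[i]) for i in range(len(wps))); k=max(1,int(np.ceil(L/vmax)))
    da=(T-a+np.pi)%(2*np.pi)-np.pi; st=np.clip(da/k,-.11,.11)
    for i in range(n):
        rem=vmax; w=np.zeros(3); q=p.copy()
        while wps and rem>0:
            d=wps[0]-q; l=np.linalg.norm(d)
            if l<=rem: q=wps.pop(0); rem-=l
            else: q=q+d/l*rem; rem=0
        w=q-p; c,sn=np.cos(a),np.sin(a)
        t=0 if abs(T-a)<1e-3 else np.clip((T-a+np.pi)%(2*np.pi)-np.pi,-abs(st),abs(st))
        out.append([[round(w[0]*c+w[1]*sn,1),round(w[0]*sn-w[1]*c,1),round(-w[2],1)],round(-t,3)])
        p=q; a+=t
    for i in range(0,n,5): print(json.dumps(out[i:i+5]))
    print('end',p.round(1),np.degrees(a).round(1))
if __name__=='__main__':
    plan([[float(v) for v in w.split(',')] for w in sys.argv[4:]],float(sys.argv[1]),float(sys.argv[2]),5*int(sys.argv[3]))
E
python3 plan.py 8 38 3 .42,.25,.2226 .45,-.24,.19
```

```text
t 1.55 p [143.6 608.3 222.6] ang 76.7 tilt [ 0.  0. -1.] F [ 0.4 -0.1 -0.3] op 1.0
[[[-23.9, 29.5, -0.0], 0.048], [[-22.5, 30.6, -0.0], 0.048], [[-21.0, 31.7, -0.0], 0.048], [[-19.5, 32.6, -0.0], 0.048], [[-17.9, 33.5, -0.0], 0.048]]
[[[-16.3, 34.3, -0.0], 0.048], [[-14.6, 35.1, -0.0], 0.048], [[-12.9, 35.7, -0.0], 0.048], [[-11.2, 36.3, -0.0], 0.048], [[-9.4, 36.8, -0.0], 0.048]]
[[[-7.6, 37.2, -0.0], 0.048], [[-7.7, 36.7, 0.2], 0.048], [[-24.5, 28.9, 2.5], 0.048], [[-23.1, 30.1, 2.5], 0.048], [[-21.6, 31.2, 2.5], 0.048]]
end [427.2 133.  214.8] 35.5
```

Request:
send_rows([
  [[-24, 29.5, 0], 0.048],
  [[-22.5, 30.6, 0], 0.048],
  [[-21, 31.7, 0], 0.048],
  [[-19.5, 32.6, 0], 0.048],
  [[-18, 33.5, 0], 0.048],
], gripper=0)

```text
time_s: 1.97
position: [0.2587, 0.4601, 0.222]
tcp_rot: [[0.452, 0.892, 0.001], [0.892, -0.452, 0.008], [0.008, -0.002, -1.0]]
force: [0.4, 0.6, 0.2]
opening: 1.001
```

Request:
send_rows([
  [[-16.3, 34.3, 0], 0.048],
  [[-14.6, 35.1, 0], 0.048],
  [[-12.9, 35.7, 0], 0.048],
  [[-11.2, 36.3, 0], 0.048],
  [[-9.4, 36.8, 0], 0.048],
])

```text
time_s: 2.38
position: [0.3788, 0.3023, 0.2222]
tcp_rot: [[0.658, 0.753, 0.005], [0.753, -0.658, 0.01], [0.011, -0.003, -1.0]]
force: [0.9, 1.0, -0.2]
opening: 0.999
```

```bash
python3 plan.py 8 38 4 .42,.22,.2226 .45,-.235,.19
```

```text
t 2.38 p [378.8 302.3 222.2] ang 48.8 tilt [ 0.005  0.01  -1.   ] F [ 0.9  1.  -0.2] op 0.999
[[[-14.4, 35.2, -0.2], 0.047], [[-12.7, 35.8, -0.2], 0.047], [[-18.6, 32.2, 1.5], 0.047], [[-22.7, 30.3, 2.7], 0.047], [[-21.3, 31.4, 2.7], 0.047]]
[[[-19.8, 32.3, 2.7], 0.047], [[-18.2, 33.2, 2.7], 0.047], [[-16.6, 34.1, 2.7], 0.047], [[-15.0, 34.8, 2.7], 0.047], [[-13.3, 35.5, 2.7], 0.047]]
[[[-11.6, 36.1, 2.7], 0.047], [[-9.9, 36.6, 2.7], 0.047], [[-8.1, 37.0, 2.7], 0.047], [[-6.4, 37.4, 2.7], 0.047], [[-2.1, 17.0, 1.2], 0.047]]
[[[0.0, 0.0, -0.0], 0], [[0.0, 0.0, -0.0], 0], [[0.0, 0.0, -0.0], 0], [[0.0, 0.0, -0.0], 0], [[0.0, 0.0, -0.0], 0]]
end [ 450. -235.  190.] 8.0
```

Request:
send_rows([
  [[-14.4, 35.2, 0], 0.047],
  [[-12.7, 35.8, 0], 0.047],
  [[-18.6, 32.2, 1.5], 0.047],
  [[-22.7, 30.3, 2.7], 0.047],
  [[-21.3, 31.4, 2.7], 0.047],
])

```text
time_s: 2.8
position: [0.4355, 0.1146, 0.2159]
tcp_rot: [[0.822, 0.569, 0.018], [0.568, -0.823, 0.013], [0.022, 0.0, -1.0]]
force: [0.1, -0.0, -0.1]
opening: 0.997
```

Request:
send_rows([
  [[-19.8, 32.3, 2.7], 0.047],
  [[-18.2, 33.2, 2.7], 0.047],
  [[-16.6, 34.1, 2.7], 0.047],
  [[-15, 34.8, 2.7], 0.047],
  [[-13.3, 35.5, 2.7], 0.047],
])

```text
time_s: 3.22
position: [0.4465, -0.0843, 0.2014]
tcp_rot: [[0.937, 0.35, 0.024], [0.35, -0.937, 0.011], [0.027, -0.002, -1.0]]
force: [0.7, -0.3, 0.1]
opening: 1.003
```

```bash
python3 plan.py 8 38 2 .457,-.25,.17
```

```text
t 3.22 p [446.5 -84.3 201.4] ang 20.5 tilt [ 0.024  0.011 -1.   ] F [ 0.7 -0.3  0.1] op 1.003
[[[-10.8, 35.7, 7.1], 0.044], [[-9.3, 36.2, 7.1], 0.044], [[-7.7, 36.5, 7.1], 0.044], [[-6.1, 36.8, 7.1], 0.044], [[-2.0, 16.5, 3.1], 0.044]]
[[[0.0, 0.0, -0.0], 0], [[0.0, 0.0, -0.0], 0], [[0.0, 0.0, -0.0], 0], [[0.0, 0.0, -0.0], 0], [[0.0, 0.0, -0.0], 0]]
end [ 457. -250.  170.] 8.0
```

Request:
send_rows([
  [[-10.8, 35.7, 7], 0.044],
  [[-9.3, 36.2, 7], 0.044],
  [[-7.7, 36.5, 7], 0.044],
  [[-6.1, 36.8, 7], 0.044],
  [[-2, 16.5, 3], 0.044],
])

```text
time_s: 3.63
position: [0.4579, -0.2644, 0.1695]
tcp_rot: [[0.992, 0.12, 0.032], [0.12, -0.993, 0.005], [0.032, -0.001, -0.999]]
force: [0.3, 0.2, 0.2]
opening: 1.001
```

Request:
send_rows([
  [[0, 0, 0], 0],
  [[0, 0, 0], 0],
  [[0, 0, 0], 0],
  [[0, 0, 0], 0],
  [[0, 0, 0], 0],
])

```text
time_s: 4.05
position: [0.4577, -0.2667, 0.1691]
tcp_rot: [[0.993, 0.117, 0.032], [0.117, -0.993, 0.005], [0.032, -0.001, -0.999]]
force: [-1.2, -0.6, 0.6]
opening: 1.0
```

```bash
python3 - <<'E'
from h import *
np.set_printoptions(precision=4,suppress=True)
c=cam('wrist','w1')
s=bot.read_state();print(s['position'],s['tcp_rot'],s['joint_positions'],s['qvel'])
for t,z in [('hinge_pin_center',.045),('short_pin_center',.039),('pin_block',0)]:
    for r in place_of('wrist',t)[:3]: print(t,round(r['p'],2),r['xy'],atz(c,r['xy'],z))
E
```

```text
[ 0.4577 -0.2664  0.1692] [[ 0.9926  0.117   0.0318]
 [ 0.1169 -0.9931  0.0054]
 [ 0.0322 -0.0016 -0.9995]] [-43.1757  26.6556  99.9675   1.8595  52.2734 -51.0168] [-0.0791  0.0833 -0.2917 -0.077  -0.1828  0.1246]
hinge_pin_center 0.84 [312.5, 191.0] [ 0.4554 -0.2633  0.045 ]
short_pin_center 0.88 [315.0, 250.1] [ 0.4644 -0.3219  0.039 ]
pin_block 0.69 [314.1, 212.2] [ 0.4613 -0.2971  0.    ]
```

View pics/w1.png

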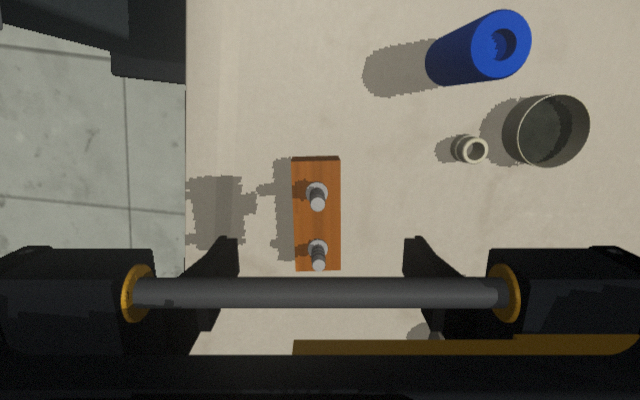

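Request:
send_rows([
  [[40, 0, 0], 0],
  [[40, 0, 0], 0],
  [[40, 0, 0], 0],
  [[0, 0, 0], 0],
  [[0, 0, 0], 0],
])

```text
time_s: 4.67
position: [0.5794, -0.2489, 0.1725]
tcp_rot: [[0.993, 0.117, 0.029], [0.117, -0.993, 0.007], [0.03, -0.004, -1.0]]
force: [-0.9, -0.5, -0.5]
opening: 1.0
```

Request:
send_rows([
  [[-13, 0, 0], 0],
  [[-13, 0, 0], 0],
  [[-13, 0, 0], 0],
  [[-13, 0, 0], 0],
  [[-13, 0, 0], 0],
])

```text
time_s: 5.08
position: [0.5123, -0.2541, 0.1699]
tcp_rot: [[0.992, 0.123, 0.029], [0.123, -0.992, 0.008], [0.03, -0.004, -1.0]]
force: [0.7, 0.5, 0.2]
opening: 0.999
```

Request:
send_rows([
  [[0, 0, 0], -0.1],
  [[0, 0, 0], -0.1],
  [[0, 0, 0], -0.1],
  [[0, 0, 0], -0.1],
  [[0, 0, 0], -0.1],
])

```text
time_s: 5.5
position: [0.5014, -0.2514, 0.1696]
tcp_rot: [[0.801, 0.598, 0.02], [0.598, -0.801, 0.013], [0.024, 0.002, -1.0]]
force: [-0.4, 1.0, -0.5]
opening: 1.003
```

Request:
send_rows([
  [[0, 0, 0], 0.1],
  [[0, 0, 0], 0.1],
  [[0, 0, 0], 0.1],
  [[0, 0, 0], 0.1],
  [[0, 0, 0], 0.1],
])

```text
time_s: 5.92
position: [0.4943, -0.2491, 0.1698]
tcp_rot: [[0.992, 0.124, 0.015], [0.124, -0.992, 0.016], [0.017, -0.014, -1.0]]
force: [-0.3, -0.4, -0.2]
opening: 0.999
```

Request:
send_rows([
  [[0, 0, 0], 0.1],
  [[0, 0, 0], 0.1],
  [[0, 0, 0], 0.1],
  [[0, 0, 0], 0.1],
  [[0, 0, 0], 0.1],
])

```text
time_s: 6.33
position: [0.4874, -0.2468, 0.1699]
tcp_rot: [[0.92, -0.392, 0.01], [-0.393, -0.92, 0.019], [0.002, -0.021, -1.0]]
force: [-0.4, 0.7, 0.5]
opening: 1.003
```

Request:
send_rows([
  [[0, 0, 0], -0.1],
  [[0, 0, 0], -0.1],
  [[0, 0, 0], -0.1],
  [[0, 0, 0], -0.1],
  [[0, 0, 0], -0.1],
])

```text
time_s: 6.75
position: [0.4806, -0.2444, 0.1701]
tcp_rot: [[0.994, 0.11, 0.006], [0.11, -0.994, 0.022], [0.008, -0.021, -1.0]]
force: [-0.4, 0.2, -0.3]
opening: 0.996
```

```bash
python3 plan.py 8 20 2 .4575,-.267,.12; python3 -c "
from h import *
print(bot.read_state()['joint_positions'])"
```

```text
t 6.75 p [ 480.6 -244.4  170.1] ang 6.3 tilt [ 0.006  0.022 -1.   ] F [-0.4  0.2 -0.3] op 0.996
[[[-8.5, 6.7, 16.8], -0.01], [[-8.6, 6.6, 16.8], -0.01], [[-8.5, 6.4, 16.5], -0.01], [[0.0, 0.0, -0.0], 0], [[0.0, 0.0, -0.0], 0]]
[[[0.0, 0.0, -0.0], 0], [[0.0, 0.0, -0.0], 0], [[0.0, 0.0, -0.0], 0], [[0.0, 0.0, -0.0], 0], [[0.0, 0.0, -0.0], 0]]
end [ 457.5 -267.   120. ] 8.0
[-39.51954925  27.82424682  97.31119541   1.43610811  55.41299532
 -46.67940228]
```

Request:
send_rows([
  [[-8.5, 6.7, 16.8], -0.01],
  [[-8.5, 6.6, 16.8], -0.01],
  [[-8.5, 6.4, 16.5], -0.01],
  [[0, 0, 0], 0],
  [[0, 0, 0], 0],
])

```text
time_s: 7.17
position: [0.4533, -0.2648, 0.1201]
tcp_rot: [[0.989, 0.145, 0.006], [0.145, -0.989, 0.022], [0.009, -0.021, -1.0]]
force: [0.8, 0.6, 0.8]
opening: 1.0
```

Request:
send_rows([
  [[0, 0, 0], 0],
  [[0, 0, 0], 0],
  [[0, 0, 0], 0],
  [[0, 0, 0], 0],
  [[0, 0, 0], 0],
])

```text
time_s: 7.58
position: [0.4544, -0.2643, 0.1234]
tcp_rot: [[0.989, 0.145, 0.01], [0.145, -0.989, 0.019], [0.012, -0.018, -1.0]]
force: [-0.2, -0.2, 0.2]
opening: 0.999
```

```bash
python3 - <<'E'
from h import *
np.set_printoptions(precision=4,suppress=True)
c=cam('wrist','w2')
s=bot.read_state();print(s['position'],s['tcp_rot'],s['joint_positions'],s['qvel'])
for t,z in [('hinge_pin_center',.045),('short_pin_center',.039)]:
    for r in place_of('wrist',t)[:3]: print(t,round(r['p'],2),r['xy'],atz(c,r['xy'],z))
E
```

```text
[ 0.4545 -0.2644  0.1235] [[ 0.9893  0.1454  0.01  ]
 [ 0.1451 -0.9892  0.0191]
 [ 0.0127 -0.0174 -0.9998]] [-43.08    31.0445 101.5575   1.6085  47.7389 -52.5183] [-0.1458  0.2845  0.1382 -0.0905 -0.214   0.0661]
hinge_pin_center 0.66 [322.3, 210.1] [ 0.4577 -0.262   0.045 ]
short_pin_center 0.55 [319.8, 280.0] [ 0.4648 -0.323   0.039 ]
```

View pics/w2.png

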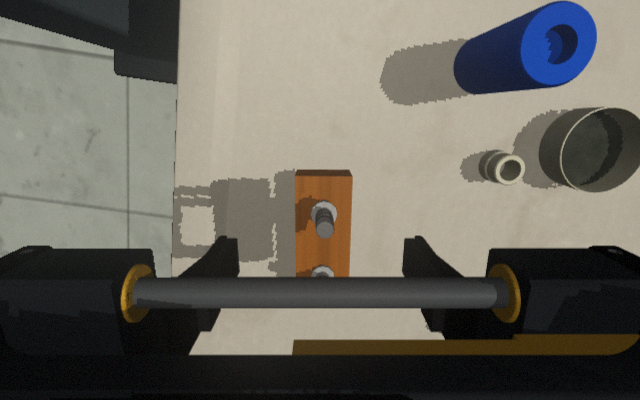

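```bash
python3 - <<'E'
from h import *
np.set_printoptions(precision=4,suppress=True)
a=cv2.imread('pics/w2.png')[180:260,270:370]; cv2.imwrite('pics/w2z.png',cv2.resize(a,None,fx=7,fy=7,interpolation=cv2.INTER_CUBIC))
c=cam('wrist')
for p,z in [((326,229),.084),((323,212),.05)]: print(atz(c,p,z))
for xy in [(.457,-.2645),(.457,-.262),(.459,-.2645)]: print(xy,proj(c,[[*xy,.084],[*xy,.05]]).ravel())
E
```

```text
[ 0.4592 -0.2625  0.084 ]
[ 0.4578 -0.2617  0.05  ]
(0.457, -0.2645) [322.1177 231.515  321.3425 215.3783]
(0.457, -0.262) [322.6956 227.865  321.8416 212.1708]
(0.459, -0.2645) [325.2067 231.9319 324.0229 215.7465]
```

View pics/w2z.png

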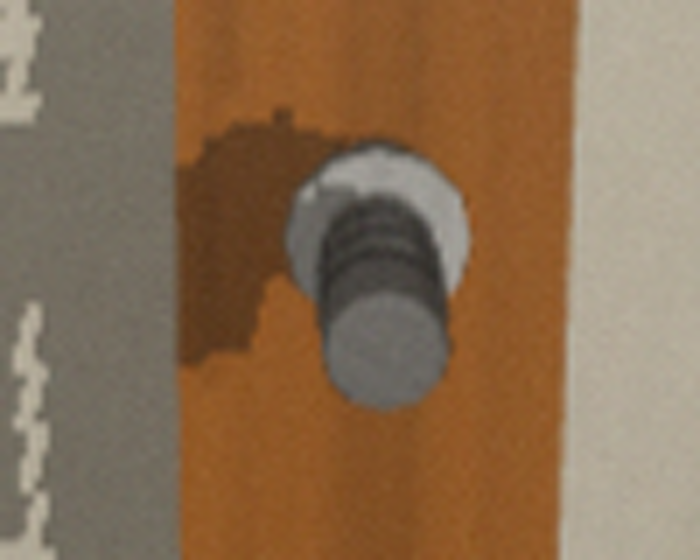

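```bash
cat > mv.py <<'E'
from h import *
import sys
# mv.py ang vmax x,y,z : rows with full R, straight to target; last rows zero
s=bot.read_state(); R=np.array(s['tcp_rot']); p=np.array(s['position'])
t=np.array([float(v) for v in sys.argv[3].split(',')]); vmax=float(sys.argv[2])
w=(t-p)*1e3; n=max(1,int(np.ceil(np.linalg.norm(w)/vmax)))
a=np.arctan2(R[1,0],R[0,0]); da=0 if sys.argv[1]=='-' else (np.radians(float(sys.argv[1]))-a+np.pi)%(2*np.pi)-np.pi
print('t',round(s['time_s'],2),'p',(p*1e3).round(1),'ang',np.degrees(a).round(1),'tilt',R[:,2].round(3),'F',np.round(s['force'],1),'M',np.round(s['moment'],2),'op',round(s['opening'],3))
print(n,'rows of tool shift',(R.T@w/n).round(1),'turn',round(-da/n,3))
E
python3 mv.py - 12 .4588,-.263,.054
```

```text
t 7.78 p [ 454.1 -264.3  123. ] ang 8.3 tilt [ 0.009  0.02  -1.   ] F [-0.   0.2  0.4] M [-0.08  0.02  0.05] op 1.0
6 rows of tool shift [ 0.7  0.1 11.5] turn 0.0
```

Request:
send_rows([
  [[1, 0, 13], 0],
  [[1, 0, 13], 0],
  [[1, 0, 13], 0],
  [[1, 0, 13], 0],
  [[0, 0, 6], 0],
])

```text
time_s: 8.2
position: [0.461, -0.2642, 0.0653]
tcp_rot: [[0.989, 0.145, 0.014], [0.145, -0.989, 0.015], [0.016, -0.013, -1.0]]
force: [0.3, 0.1, -0.3]
opening: 0.999
```

```bash
python3 mv.py - 12 .4588,-.263,.054
```

```text
t 8.2 p [ 461.  -264.2   65.3] ang 8.4 tilt [ 0.014  0.015 -1.   ] F [ 0.3  0.1 -0.3] M [-0.04  0.05 -0.02] op 0.999
1 rows of tool shift [-2.2 -1.4 11.3] turn 0.0
```

Request:
send_rows([
  [[-1, -0.6, 5], 0],
  [[-0.6, -0.4, 4], 0],
  [[-0.5, 0, 2], 0],
  [[0, 0, 0], 0],
  [[0, 0, 0], 0],
])

```text
time_s: 8.62
position: [0.4583, -0.263, 0.0526]
tcp_rot: [[0.989, 0.146, 0.013], [0.145, -0.989, 0.016], [0.015, -0.014, -1.0]]
force: [0.2, -1.0, 0.3]
opening: 1.003
```

```bash
python3 mv.py - 12 .4588,-.263,.054; python3 - <<'E'
from h import *
c=cam('wrist','w3')
E
```

```text
t 8.62 p [ 458.3 -263.    52.6] ang 8.4 tilt [ 0.013  0.016 -1.   ] F [ 0.2 -1.   0.3] M [-0.15  0.03 -0.04] op 1.003
1 rows of tool shift [ 0.5  0.  -1.4] turn 0.0
```

View pics/w3.png

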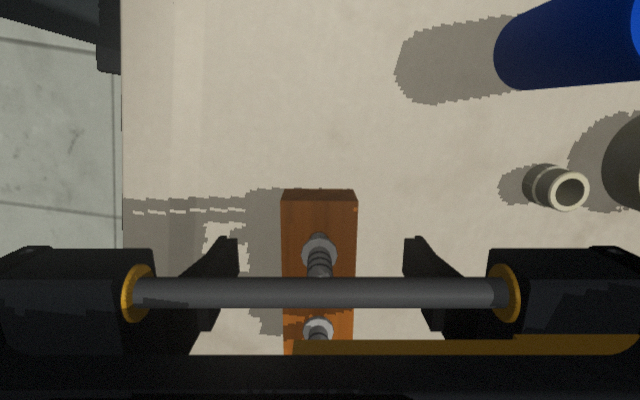

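Request:
send_rows([
  [[0, 0, -1], 0],
  [[0, 0, 0], 0],
  [[0, 0, 0], 0],
  [[0, 0, 0], 0],
  [[0, 0, 0], 0],
], gripper=1)

```text
time_s: 9.08
position: [0.4593, -0.264, 0.0556]
tcp_rot: [[0.989, 0.146, 0.016], [0.145, -0.989, 0.014], [0.017, -0.011, -1.0]]
force: [-0.2, -0.7, -0.3]
opening: 0.707
```

Request:
send_rows([
  [[0, 0, 0], 0],
  [[0, 0, 0], 0],
  [[0, 0, 0], 0],
  [[0, 0, 0], 0],
  [[0, 0, 0], 0],
])

```text
time_s: 9.5
position: [0.4594, -0.264, 0.0558]
tcp_rot: [[0.989, 0.146, 0.016], [0.145, -0.989, 0.013], [0.018, -0.011, -1.0]]
force: [-0.2, 0.2, -0.2]
opening: 0.327
```

```bash
python3 mv.py - 12 .4588,-.263,.16
```

```text
t 9.5 p [ 459.4 -264.    55.8] ang 8.4 tilt [ 0.016  0.013 -1.   ] F [-0.2  0.2 -0.2] M [-0.09  0.05  0.  ] op 0.327
9 rows of tool shift [  0.2  -0.2 -11.6] turn 0.0
```

Request:
send_rows([
  [[0, -0.5, 2], 0],
  [[0, 0, 0], 0],
  [[0, 0, 0], 0],
  [[0, 0, 0], 0],
  [[0, 0, 0], 0],
])

```text
time_s: 9.92
position: [0.4586, -0.2635, 0.0537]
tcp_rot: [[0.989, 0.146, 0.014], [0.146, -0.989, 0.014], [0.016, -0.011, -1.0]]
force: [0.2, -0.5, 1.0]
opening: 0.132
```

Request:
send_rows([
  [[0, 0, 0], 0],
  [[0, 0, 0], 0],
  [[0, 0, 0], 0],
  [[0, 0, 0], 0],
  [[0, 0, 0], 0],
])

```text
time_s: 10.33
position: [0.4586, -0.2635, 0.0536]
tcp_rot: [[0.989, 0.146, 0.014], [0.146, -0.989, 0.014], [0.016, -0.011, -1.0]]
force: [-0.2, -0.5, 0.2]
opening: 0.13
```

```bash
python3 mv.py - 12 .4588,-.263,.16
```

```text
t 10.33 p [ 458.6 -263.5   53.6] ang 8.4 tilt [ 0.014  0.014 -1.   ] F [-0.2 -0.5  0.2] M [-0.17  0.15  0.07] op 0.13
9 rows of tool shift [  0.2  -0.2 -11.8] turn 0.0
```

Request:
send_rows([
  [[0, 0, -8], 0],
  [[0, 0, -16], 0],
  [[0, 0, -24], 0],
  [[0, 0, -30], 0],
  [[0, 0, -30], 0],
])

```text
time_s: 10.75
position: [0.4542, -0.262, 0.1599]
tcp_rot: [[0.989, 0.145, 0.004], [0.145, -0.989, 0.024], [0.008, -0.023, -1.0]]
force: [0.1, -0.8, -0.2]
opening: 0.127
```

```bash
python3 mv.py - 25 .50,-.12,.17;  python3 mv.py 8 25 .58,-.055,.16
```

```text
t 10.75 p [ 454.2 -262.   159.9] ang 8.3 tilt [ 0.004  0.024 -1.   ] F [ 0.1 -0.8 -0.2] M [-0.14  0.01 -0.01] op 0.127
6 rows of tool shift [ 11.  -22.3  -1.1] turn 0.0
t 10.75 p [ 454.2 -262.   159.9] ang 8.3 tilt [ 0.004  0.024 -1.   ] F [ 0.1 -0.8 -0.2] M [-0.14  0.01 -0.01] op 0.127
10 rows of tool shift [ 15.4 -18.7   0.5] turn 0.001
```

Request:
send_rows([
  [[12, -24, -2], 0],
  [[12, -24, -2], 0],
  [[12, -24, -2], 0],
  [[12, -24, -2], 0],
  [[12, -24, -2], 0],
])

```text
time_s: 11.17
position: [0.5019, -0.1395, 0.1836]
tcp_rot: [[0.991, 0.135, 0.022], [0.135, -0.991, 0.01], [0.023, -0.007, -1.0]]
force: [0.3, -0.8, -0.9]
opening: 0.126
```

```bash
python3 mv.py - 25 .575,-.05,.155
```

```text
t 11.17 p [ 501.9 -139.5  183.6] ang 7.7 tilt [ 0.022  0.01  -1.   ] F [ 0.3 -0.8 -0.9] M [-0.07  0.11 -0.05] op 0.126
5 rows of tool shift [ 16.7 -15.7   6.2] turn 0.0
```

Request:
send_rows([
  [[18, -18, 4], 0],
  [[18, -18, 4], 0],
  [[18, -18, 6], 0],
  [[12, -12, 6], 0],
  [[0, 0, 0], 0],
])

```text
time_s: 11.58
position: [0.5616, -0.055, 0.1692]
tcp_rot: [[0.99, 0.139, 0.027], [0.139, -0.99, 0.012], [0.028, -0.008, -1.0]]
force: [0.6, -0.5, -0.0]
opening: 0.126
```

Request:
send_rows([
  [[0, 0, 0], 0],
  [[0, 0, 0], 0],
  [[0, 0, 0], 0],
  [[0, 0, 0], 0],
  [[0, 0, 0], 0],
])

```text
time_s: 12.0
position: [0.5596, -0.0563, 0.1703]
tcp_rot: [[0.99, 0.139, 0.026], [0.139, -0.99, 0.011], [0.027, -0.008, -1.0]]
force: [0.5, -0.3, -1.2]
opening: 0.126
```

```bash
python3 mv.py - 25 .593,-.04,.12;python3 - <<'E'
from h import *
np.set_printoptions(precision=4,suppress=True)
c=cam('wrist','w4')
for t,z in [('gate_knuckle',.054),('fixture_hinge',.032),('hinge_pin_center',.1)]:
    for r in place_of('wrist',t)[:3]: print(t,round(r['p'],2),r['xy'],atz(c,r['xy'],z))
c=cam('top','t4'); c=cam('scene','s4')
a=cv2.imread('pics/t4.png')[180:280,240:340]; b=cv2.imread('pics/s4.png')[180:300,250:370]
cv2.imwrite('pics/ts4.png',np.hstack([cv2.resize(a,(400,400),interpolation=cv2.INTER_CUBIC),cv2.resize(b,(400,400),interpolation=cv2.INTER_CUBIC)]))
E
```

```text
t 12.0 p [559.6 -56.3 170.3] ang 8.0 tilt [ 0.026  0.011 -1.   ] F [ 0.5 -0.3 -1.2] M [-0.04  0.08 -0.01] op 0.126
3 rows of tool shift [11.3 -3.7 17.1] turn 0.0
gate_knuckle 0.8 [365.5, 179.8] [ 0.5995 -0.0345  0.054 ]
fixture_hinge 0.94 [356.9, 176.1] [ 0.5954 -0.0364  0.032 ]
```

View pics/w4.png

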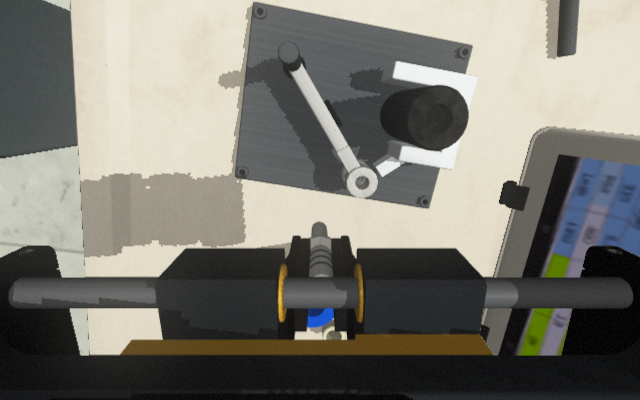

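View pics/ts4.png

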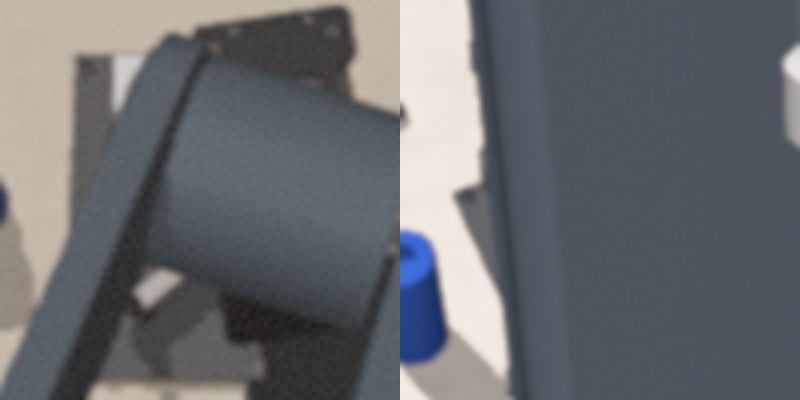

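```bash
python3 - <<'E'
from h import *
np.set_printoptions(precision=4,suppress=True)
c=cam('wrist'); s=bot.read_state(); p=np.array(s['position']);R=np.array(s['tcp_rot'])
im=c['image']; a=im[140:300,260:420]; cv2.imwrite('pics/w5z.png',cv2.resize(a,(800,800),interpolation=cv2.INTER_CUBIC)[:600])
for L in (.0476,.0076,.0036): print(L,p+R[:,2]*L,proj(c,p+R[:,2]*L), proj(c,p-np.array([0,0,L])))
print(atz(c,(362,182),.054))
E
```

```text
0.0476 [ 0.5612 -0.055   0.1225] [[318.7887 224.8813]] [[316.8571 225.4157]]
0.0076 [ 0.5602 -0.0554  0.1624] [[318.436  250.2495]] [[318.0633 250.3508]]
0.0036 [ 0.5601 -0.0555  0.1664] [[318.3925 253.3801]] [[318.2122 253.4289]]
[ 0.5972 -0.0361  0.054 ]
```

View pics/w5z.png

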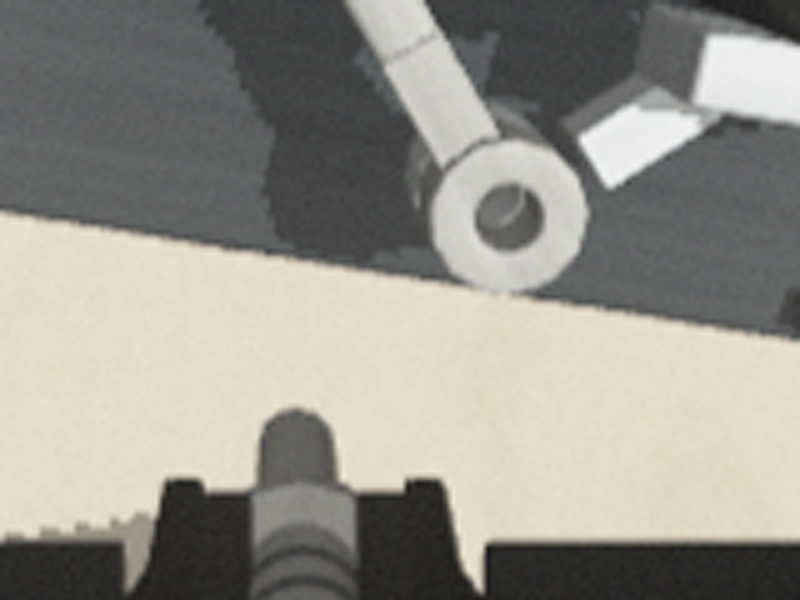

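```bash
python3 mv.py - 13 .5958,-.0372,.118
```

```text
t 12.35 p [560.  -55.5 170. ] ang 8.0 tilt [ 0.026  0.011 -1.   ] F [-0.9 -0.4 -1.2] M [-0.06  0.09 -0.01] op 0.126
6 rows of tool shift [ 6.1 -2.1  8.9] turn 0.0
```

Request:
send_rows([
  [[9, -3, 13], 0],
  [[9, -3, 13], 0],
  [[9, -3, 13], 0],
  [[6, -2, 8], 0],
  [[0, 0, 0], 0],
])

```text
time_s: 12.77
position: [0.5948, -0.039, 0.122]
tcp_rot: [[0.99, 0.139, 0.027], [0.139, -0.99, 0.011], [0.029, -0.007, -1.0]]
force: [-0.4, 0.3, -1.4]
opening: 0.128
```

Request:
send_rows([
  [[0, 0, 0], 0],
  [[0, 0, 0], 0],
  [[0, 0, 0], 0],
  [[0, 0, 0], 0],
  [[0, 0, 0], 0],
])

```text
time_s: 13.18
position: [0.5941, -0.0388, 0.1219]
tcp_rot: [[0.99, 0.141, 0.025], [0.14, -0.99, 0.011], [0.027, -0.007, -1.0]]
force: [-0.5, -0.3, -0.5]
opening: 0.13
```

```bash
cat > look.py <<'E'
from h import *
import sys
np.set_printoptions(precision=4,suppress=True)
c=cam('wrist',sys.argv[1]); s=bot.read_state(); p=np.array(s['position']);R=np.array(s['tcp_rot'])
print('t',s['time_s'],'p',p,'z',R[:,2],'F',s['force'],'M',s['moment'],'op',s['opening'])
tip=p+R[:,2]*.0476; q=proj(c,tip)[0]; print('tip',tip,q)
x0,y0=int(q[0])-60,int(q[1])-60
a=c['image'][max(y0,0):y0+110,x0:x0+140]; cv2.imwrite('pics/'+sys.argv[1]+'z.png',cv2.resize(a,None,fx=5.4,fy=5.4,interpolation=cv2.INTER_CUBIC)); print('crop',x0,y0,5.4)
E
python3 look.py w6
```

```text
t 13.2333 p [ 0.5941 -0.0388  0.122 ] z [ 0.0256  0.0107 -0.9996] F [ 0.6884 -0.0889 -1.3155] M [-0.0903  0.0438  0.0152] op 0.12887764829396117
tip [ 0.5954 -0.0383  0.0744] [318.7975 225.1945]
crop 258 165 5.4
```

View pics/w6z.png

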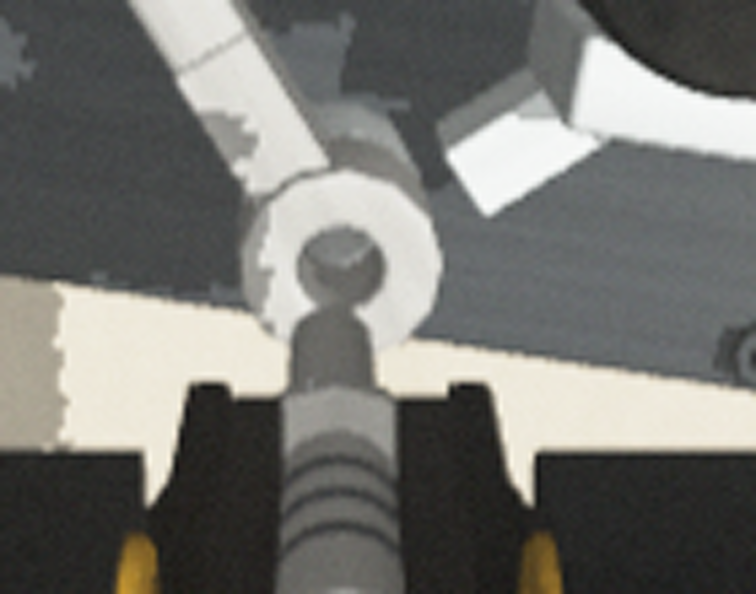

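```bash
python3 - <<'E'
from h import *
np.set_printoptions(precision=4,suppress=True)
c=cam('wrist')
k=atz(c,(321.3,213.9),.054); print(k)
# outer circle projection check
th=np.linspace(0,2*np.pi,60)
for r in (.014,.00575):
    q=proj(c,np.c_[k[0]+r*np.cos(th),k[1]+r*np.sin(th),0*th+.054]); q=(q-[258,165])*5.4
    print(r,q.min(0),q.max(0))
    
E
python3 mv.py - 13 .5958,-.0372,.118
```

```text
[ 0.5975 -0.0369  0.054 ]
0.014 [236.8746 162.662 ] [446.3759 362.1798]
0.00575 [298.7475 222.8039] [384.8138 304.7288]
t 13.28 p [594.2 -38.8 121.9] ang 8.1 tilt [ 0.026  0.011 -1.   ] F [-0.5 -0.1 -1.5] M [-0.09  0.03 -0.  ] op 0.127
1 rows of tool shift [ 1.7 -1.3  4. ] turn 0.0
```

```bash
python3 mv.py - 4 .5959,-.0377,.108
```

```text
t 13.28 p [594.2 -38.8 121.9] ang 8.1 tilt [ 0.026  0.011 -1.   ] F [-0.5 -0.1 -1.5] M [-0.09  0.03 -0.  ] op 0.127
4 rows of tool shift [ 0.4 -0.2  3.5] turn 0.0
```

Request:
send_rows([
  [[0.5, -0.3, 4], 0],
  [[0.5, -0.3, 4], 0],
  [[0.5, -0.3, 4], 0],
  [[0.5, -0.3, 3], 0],
  [[0, 0, 0], 0],
])

```text
time_s: 13.7
position: [0.5967, -0.0375, 0.1064]
tcp_rot: [[0.99, 0.14, 0.027], [0.14, -0.99, 0.01], [0.028, -0.006, -1.0]]
force: [-0.6, 0.5, -1.2]
opening: 0.128
```

```bash
python3 look.py w7;  python3 mv.py - 4 .5959,-.0377,.100
```

```text
t 13.75 p [ 0.5967 -0.0375  0.1066] z [ 0.0271  0.0103 -0.9996] F [ 1.0516 -0.1769 -0.1919] M [-0.0784  0.1428 -0.0488] op 0.12962914965230787
tip [ 0.598 -0.037  0.059] [318.672  225.1286]
crop 258 165 5.4
t 13.75 p [596.7 -37.5 106.6] ang 8.0 tilt [ 0.027  0.01  -1.   ] F [ 1.1 -0.2 -0.2] M [-0.08  0.14 -0.05] op 0.13
2 rows of tool shift [-0.5  0.1  3.3] turn 0.0
```

View pics/w7z.png

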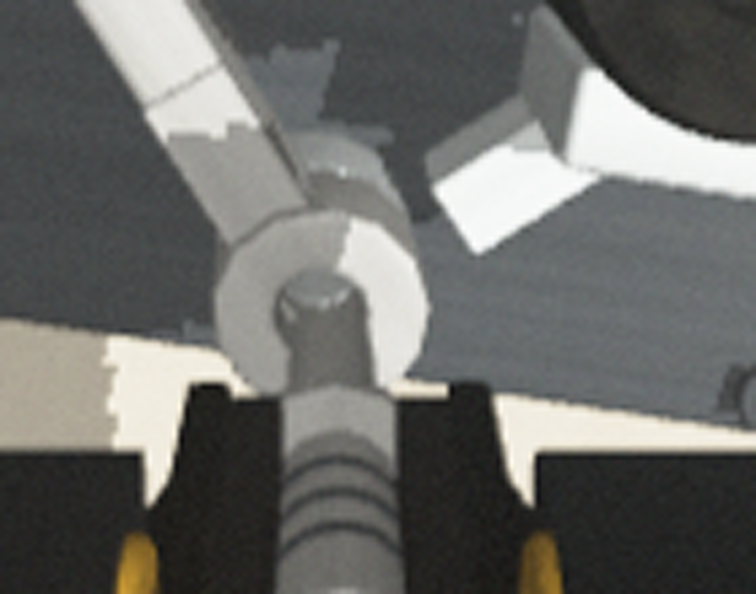

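```bash
python3 - <<'E'
from h import *
np.set_printoptions(precision=4,suppress=True)
c=cam('wrist'); s=bot.read_state()
print(atz(c,(317.7,223.3),.054), s['position'])
E
```

```text
[ 0.5975 -0.0376  0.054 ] [ 0.5969 -0.0375  0.1068]
```

Request:
send_rows([
  [[-0.6, 0.3, 1], 0],
  [[-0.4, 0.2, 2], 0],
  [[0, 0, 3], 0],
  [[0, 0, 3], 0],
  [[0, 0, 2], 0],
])

```text
time_s: 14.22
position: [0.5967, -0.0382, 0.0956]
tcp_rot: [[0.99, 0.14, 0.029], [0.14, -0.99, 0.01], [0.03, -0.006, -1.0]]
force: [-0.4, 0.7, -1.7]
opening: 0.124
```

```bash
python3 look.py w8
```

```text
t 14.2667 p [ 0.5964 -0.0381  0.0951] z [ 0.028   0.01   -0.9996] F [-0.3125  1.1502 -1.1563] M [-0.1168  0.062   0.0242] op 0.12592422109523485
tip [ 0.5977 -0.0377  0.0476] [318.2473 224.6865]
crop 258 164 5.4
```

View pics/w8z.png

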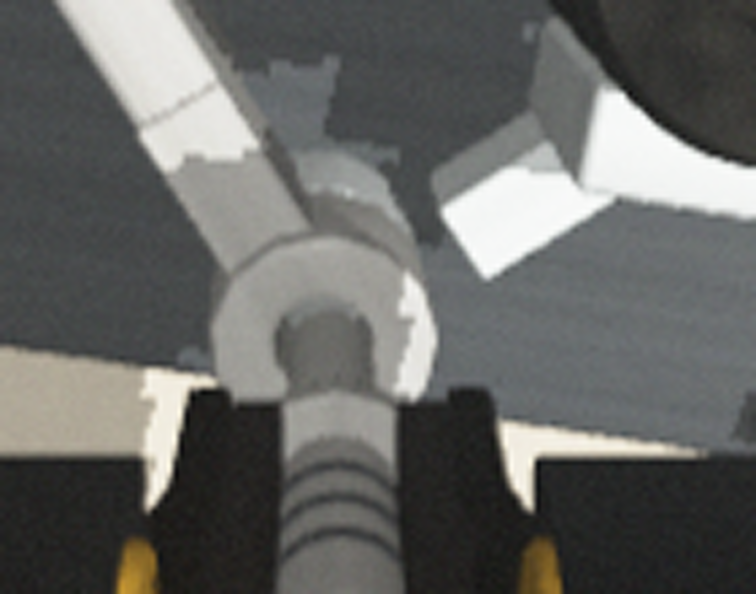

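Request:
send_rows([
  [[-0.4, 0, 2.5], 0],
  [[0, 0, 3], 0],
  [[0, 0, 3], 0],
  [[0, 0, 3], 0],
  [[0, 0, 2], 0],
])

```text
time_s: 14.68
position: [0.5965, -0.038, 0.0804]
tcp_rot: [[0.99, 0.14, 0.028], [0.14, -0.99, 0.01], [0.03, -0.006, -1.0]]
force: [0.3, 0.2, -0.7]
opening: 0.127
```

Request:
send_rows([
  [[0, 0, 1.5], 0],
  [[0, 0, 1.5], 0],
  [[0, 0, 1.5], 0],
  [[0, 0, 1.5], 0],
  [[0, 0, 0], 0],
])

```text
time_s: 15.1
position: [0.5963, -0.0379, 0.073]
tcp_rot: [[0.99, 0.14, 0.027], [0.14, -0.99, 0.01], [0.028, -0.006, -1.0]]
force: [0.2, 0.1, -0.1]
opening: 0.126
```

```bash
python3 look.py w9
```

```text
t 15.15 p [ 0.5964 -0.038   0.0731] z [ 0.0273  0.0101 -0.9996] F [ 0.5014 -0.0319 -1.2124] M [-0.0875  0.1557  0.0193] op 0.12731610518043457
tip [ 0.5977 -0.0375  0.0255] [318.902  225.2094]
crop 258 165 5.4
```

View pics/w9z.png

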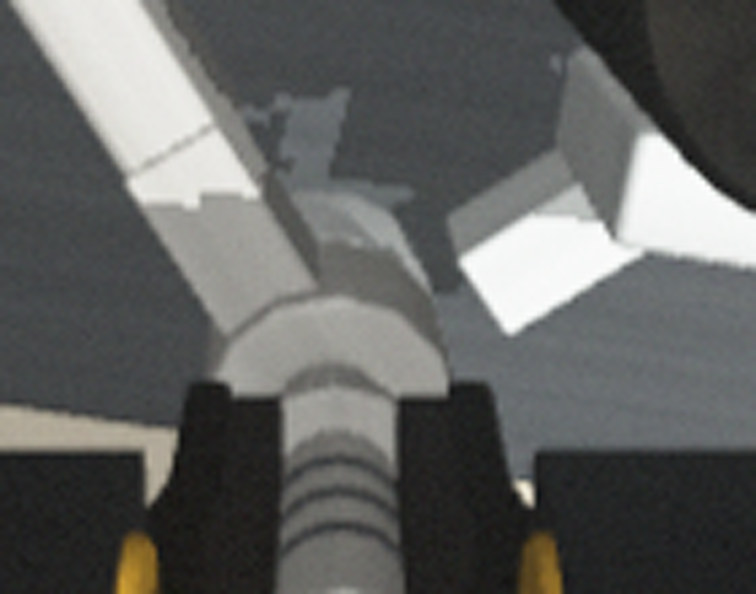

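Request:
send_rows([
  [[0, 0, 2], 0],
  [[0, 0, 2], 0],
  [[0, 0, 2], 0],
  [[0, 0, 2], 0],
  [[0, 0, 1], 0],
])

```text
time_s: 15.57
position: [0.5964, -0.0379, 0.0638]
tcp_rot: [[0.99, 0.14, 0.027], [0.14, -0.99, 0.01], [0.028, -0.006, -1.0]]
force: [0.5, -0.1, 0.5]
opening: 0.127
```

Request:
send_rows([
  [[0, 0, 1], 0],
  [[0, 0, 1], 0],
  [[0, 0, 1], 0],
  [[0, 0, 1], 0],
  [[0, 0, 0], 0],
])

```text
time_s: 15.98
position: [0.5965, -0.0378, 0.062]
tcp_rot: [[0.99, 0.141, 0.027], [0.14, -0.99, 0.01], [0.028, -0.006, -1.0]]
force: [-1.0, -0.5, -1.7]
opening: 0.127
```

Request:
send_rows([
  [[0, 0, 2], 0],
  [[0, 0, 3], 0],
  [[0, 0, 3], 0],
  [[0, 0, 3], 0],
  [[0, 0, 3], 0],
])

```text
time_s: 16.4
position: [0.5967, -0.0379, 0.0614]
tcp_rot: [[0.989, 0.143, 0.029], [0.143, -0.99, 0.008], [0.03, -0.004, -1.0]]
force: [-6.6, 0.9, 20.4]
opening: 0.123
```

```bash
python3 look.py w10
```

```text
t 16.45 p [ 0.5967 -0.0378  0.0614] z [ 0.0289  0.0081 -0.9995] F [-6.2924 -0.5198 19.8822] M [-0.0424  1.1387  0.0451] op 0.12803643104071807
tip [ 0.5981 -0.0375  0.0138] [318.6722 225.0115]
crop 258 165 5.4
```

View pics/w10z.png

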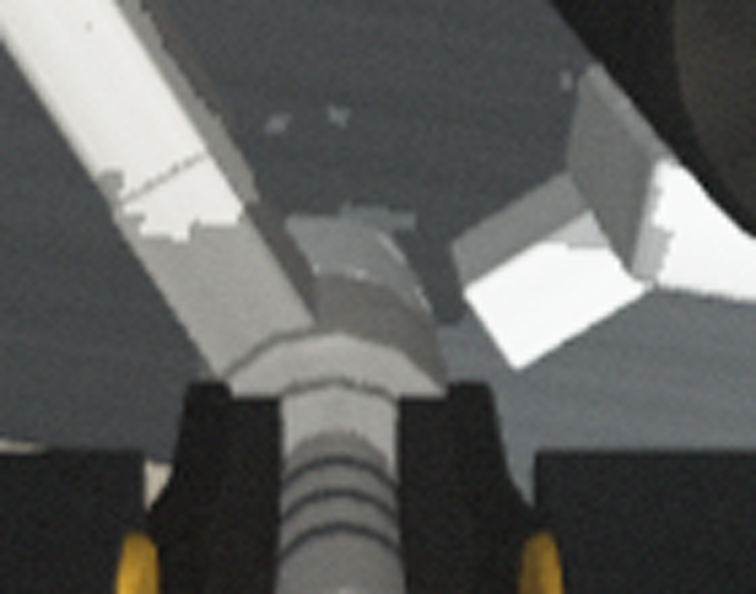

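Request:
send_rows([
  [[0, 0, 0], 0],
  [[0, 0, 0], 0],
  [[0, 0, 0], 0],
  [[0, 0, 0], 0],
  [[0, 0, 0], 0],
], gripper=0.6)

```text
time_s: 16.87
position: [0.5988, -0.0383, 0.0629]
tcp_rot: [[0.989, 0.143, 0.035], [0.142, -0.99, 0.007], [0.035, -0.002, -0.999]]
force: [-0.1, -1.1, -0.1]
opening: 0.373
```

Request:
send_rows([
  [[0, 0, 0], 0],
  [[0, 0, 0], 0],
  [[0, 0, 0], 0],
  [[0, 0, -3], 0],
  [[0, 0, -5], 0],
])

```text
time_s: 17.28
position: [0.5975, -0.0382, 0.0685]
tcp_rot: [[0.989, 0.142, 0.031], [0.142, -0.99, 0.008], [0.031, -0.003, -1.0]]
force: [-0.3, -0.6, -0.3]
opening: 0.4
```

Request:
send_rows([
  [[0, 0, -8], 0],
  [[0, 0, -14], 0],
  [[0, 0, -20], 0],
  [[0, 0, -20], 0],
  [[0, 0, -10], 0],
])

```text
time_s: 17.7
position: [0.5937, -0.0384, 0.1437]
tcp_rot: [[0.989, 0.142, 0.026], [0.142, -0.99, 0.009], [0.027, -0.005, -1.0]]
force: [-0.3, -0.5, -0.8]
opening: 0.396
```

```bash
python3 mv.py - 25 .50,.02,.17; python3 look.py w11
```

```text
t 17.7 p [593.7 -38.4 143.7] ang 8.2 tilt [ 0.026  0.009 -1.   ] F [-0.3 -0.5 -0.8] M [-0.17  0.1  -0.05] op 0.396
5 rows of tool shift [-16.7 -14.3  -5.6] turn 0.0
t 17.75 p [ 0.5947 -0.0387  0.1452] z [ 0.0292  0.0082 -0.9995] F [0.956  0.4193 1.3757] M [-0.0779  0.0329  0.0192] op 0.40488919108014
tip [ 0.5961 -0.0383  0.0976] [320.4495 226.4253]
crop 260 166 5.4
```

View pics/w11.png

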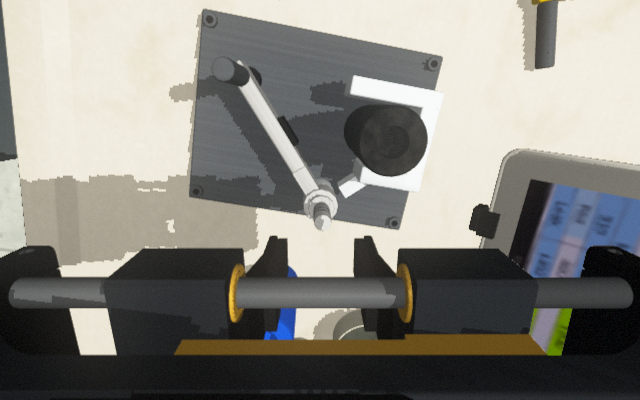

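```bash
python3 - <<'E'
from h import *
np.set_printoptions(precision=4,suppress=True)
c=cam('wrist')
im=c['image']; cv2.imwrite('pics/w11a.png',cv2.resize(im[165:245,270:370],None,fx=7,fy=7,interpolation=cv2.INTER_CUBIC))
for r in place_of('wrist','gate_post'): print(r['p'],r['xy'],atz(c,r['xy'],.08))
for r in place_of('wrist','hinge_pin_center')+place_of('wrist','gate_knuckle'): print(r['p'],r['xy'],atz(c,r['xy'],.053))
print('posttop',atz(c,(224,67),.1), 'foot', atz(c,(244,74),.05))
k=[.5975,-.0376]
for z in (.092,.058,.054): print(z,(proj(c,[[*k,z]])-[270,165])*7)
E
```

```text
0.93 [228.3, 69.7] [0.5264 0.0505 0.08  ]
0.62 [541.4, 38.9] [0.7189 0.0973 0.08  ]
0.63 [320.5, 200.3] [ 0.598  -0.0336  0.053 ]
0.57 [315.8, 203.7] [ 0.5948 -0.0369  0.053 ]
0.87 [323.9, 201.4] [ 0.6008 -0.0341  0.053 ]
posttop [0.5286 0.0504 0.1   ] foot [0.5306 0.0511 0.05  ]
0.092 [[354.3252 395.7089]]
0.058 [[344.9557 293.1292]]
0.054 [[344.0055 282.7262]]
```

View pics/w11a.png

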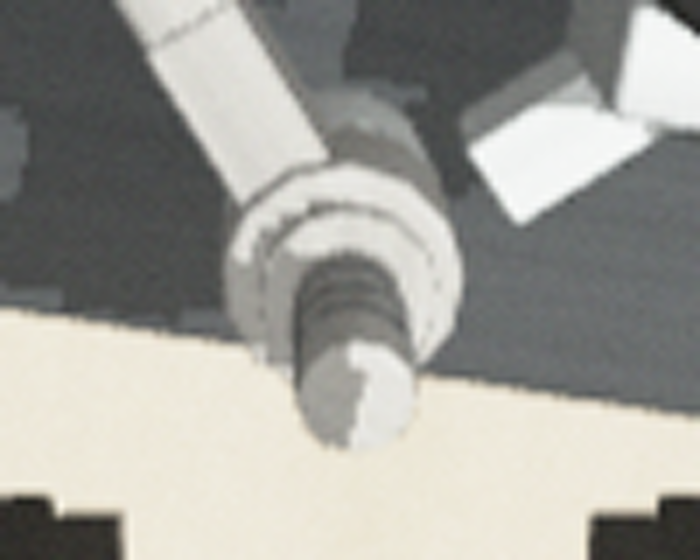

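```bash
python3 mv.py - 12 .5985,-.0378,.097
```

```text
t 17.95 p [592.  -38.  140.2] ang 8.2 tilt [ 0.021  0.01  -1.   ] F [-0.5  0.2 -0.2] M [-0.08  0.1  -0.06] op 0.403
4 rows of tool shift [ 1.4  0.3 10.8] turn 0.0
```

Request:
send_rows([
  [[1, 0, 4], 0],
  [[1, 0, 5], 0],
  [[1, 0, 8], 0],
  [[1, 0, 8], 0],
  [[1, 0, 8], 0],
], gripper=1)

```text
time_s: 18.37
position: [0.5961, -0.0365, 0.1013]
tcp_rot: [[0.99, 0.142, 0.016], [0.142, -0.99, 0.012], [0.017, -0.009, -1.0]]
force: [-0.5, 0.2, -0.3]
opening: 0.103
```

```bash
python3 mv.py - 12 .5985,-.0378,.097
```

```text
t 18.37 p [596.1 -36.5 101.3] ang 8.2 tilt [ 0.016  0.012 -1.   ] F [-0.5  0.2 -0.3] M [-0.13  0.   -0.04] op 0.103
1 rows of tool shift [2.1 1.7 4.4] turn 0.0
```

Request:
send_rows([
  [[1, 0.8, 2], 0],
  [[0.5, 0.4, 2], 0],
  [[0, 0, 2], 0],
  [[0, 0, 2], 0],
  [[0, 0, 2], 0],
])

```text
time_s: 18.78
position: [0.5988, -0.0374, 0.0926]
tcp_rot: [[0.99, 0.142, 0.014], [0.142, -0.99, 0.012], [0.016, -0.01, -1.0]]
force: [-3.2, 1.9, 11.6]
opening: 0.009
```

Request:
send_rows([
  [[0, 0, 2], 0],
  [[0, 0, 3], 0],
  [[0, 0, 3], 0],
  [[0, 0, 3], 0],
  [[0, 0, 3], 0],
])

```text
time_s: 19.2
position: [0.601, -0.0373, 0.0927]
tcp_rot: [[0.989, 0.144, 0.022], [0.144, -0.99, 0.01], [0.023, -0.007, -1.0]]
force: [-4.4, 1.1, 15.7]
opening: 0.005
```

Request:
send_rows([
  [[0, 0, -8], 0],
  [[0, 0, -12], 0],
  [[0, 0, -14], 0],
  [[0, 0, -6], 0],
  [[0, 0, 0], 0],
], gripper=0.5)

```text
time_s: 19.62
position: [0.601, -0.0379, 0.1368]
tcp_rot: [[0.989, 0.144, 0.025], [0.144, -0.99, 0.009], [0.026, -0.005, -1.0]]
force: [0.4, -0.5, -0.9]
opening: 0.303
```

```bash
python3 mv.py 15 15 .5275,.049,.122
```

```text
t 19.62 p [601.  -37.9 136.8] ang 8.3 tilt [ 0.025  0.009 -1.   ] F [ 0.4 -0.5 -0.9] M [-0.16  0.03  0.02] op 0.303
8 rows of tool shift [ -7.6 -12.1   1.7] turn -0.015
```

Request:
send_rows([
  [[-12, -18, 2], -0.02],
  [[-12, -18, 2], -0.02],
  [[-12, -19, 2], -0.02],
  [[-12, -19, 2], -0.02],
  [[-9, -14, 2], -0.02],
])

```text
time_s: 20.03
position: [0.5322, 0.0366, 0.1245]
tcp_rot: [[0.97, 0.241, 0.035], [0.241, -0.971, 0.006], [0.035, 0.002, -0.999]]
force: [-0.6, -0.4, -0.2]
opening: 0.495
```

Request:
send_rows([
  [[0, 0, 0], 0],
  [[0, 0, 0], 0],
  [[0, 0, 0], 0],
  [[0, 0, 0], 0],
  [[0, 0, 0], 0],
])

```text
time_s: 20.45
position: [0.5308, 0.0374, 0.1227]
tcp_rot: [[0.97, 0.242, 0.031], [0.242, -0.97, 0.007], [0.032, 0.001, -1.0]]
force: [-0.2, 0.3, 0.3]
opening: 0.504
```

```bash
python3 mv.py - 15 .5275,.049,.066; python3 - <<'E'
from h import *
np.set_printoptions(precision=4,suppress=True)
c=cam('wrist','w12')
for r in place_of('wrist','gate_post'): print(r['p'],r['xy'],atz(c,r['xy'],.08))
E
```

```text
t 20.45 p [530.8  37.4 122.7] ang 14.0 tilt [ 0.031  0.007 -1.   ] F [-0.2  0.3  0.3] M [-0.09  0.04 -0.03] op 0.504
4 rows of tool shift [-0.6 -3.  14.2] turn 0.0
0.94 [311.4, 206.8] [0.5243 0.0503 0.08  ]
0.74 [598.5, 173.7] [0.6967 0.1143 0.08  ]
```

View pics/w12.png

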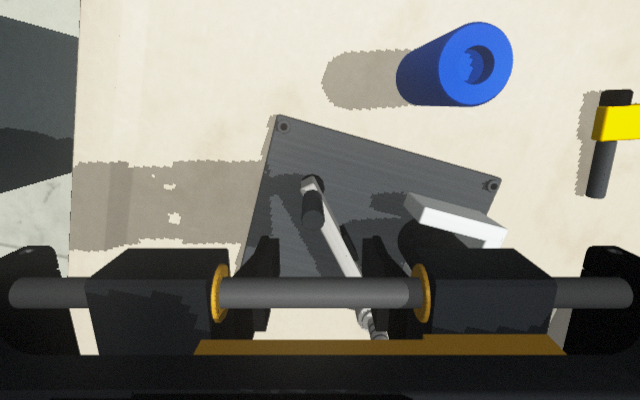

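Request:
send_rows([
  [[-2, -11, 0], 0],
  [[0, -1, 12], 0],
  [[0, 0, 16], 0],
  [[0, 0, 16], 0],
  [[0, 0, 10], 0],
])

```text
time_s: 20.97
position: [0.5312, 0.0497, 0.0702]
tcp_rot: [[0.97, 0.238, 0.041], [0.238, -0.971, 0.006], [0.041, 0.004, -0.999]]
force: [-0.2, 0.0, 0.4]
opening: 0.5
```

```bash
python3 mv.py - 15 .526,.049,.066; python3 - <<'E'
from h import *
c=cam('wrist','w13')
E
```

```text
t 20.97 p [531.2  49.7  70.2] ang 13.8 tilt [ 0.041  0.006 -0.999] F [-0.2  0.   0.4] M [-0.08  0.07 -0.02] op 0.5
1 rows of tool shift [-5.4 -0.6  4. ] turn 0.0
```

View pics/w13.png

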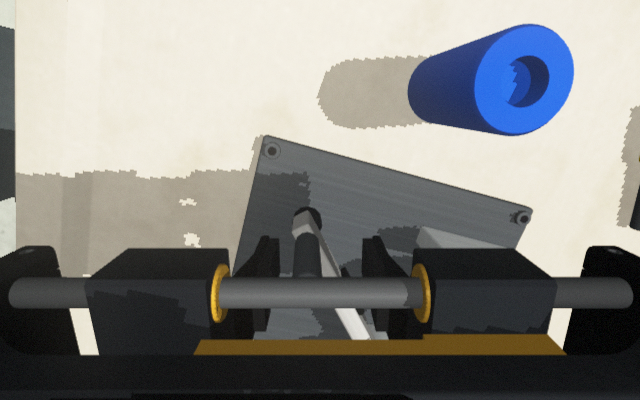

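Request:
send_rows([
  [[3.5, -1.4, 1.5], 0],
  [[3.5, -1.4, 1], 0],
  [[3.5, -1.4, 1], 0],
  [[3.5, -1.4, 1], 0],
  [[3.5, -1.4, 0.5], 0],
], gripper=0.7)

```text
time_s: 21.43
position: [0.5452, 0.0625, 0.0647]
tcp_rot: [[0.971, 0.238, 0.034], [0.237, -0.971, 0.007], [0.035, 0.001, -0.999]]
force: [-0.8, 0.9, 0.4]
opening: 0.311
```

```bash
python3 mv.py 8 4 .566,.069,.067; python3 - <<'E'
from h import *
c=cam('wrist','w14')
for r in place_of('wrist','gate_post'): print(r['p'],r['xy'],atz(c,r['xy'],.08))
E
```

```text
t 21.43 p [545.2  62.5  64.7] ang 13.7 tilt [ 0.034  0.007 -0.999] F [-0.8  0.9  0.4] M [-0.05  0.18 -0.04] op 0.311
6 rows of tool shift [ 3.6 -0.2 -0.3] turn 0.017
0.71 [311.0, 272.4] [0.54170408 0.06055932 0.08      ]
```

View pics/w14.png

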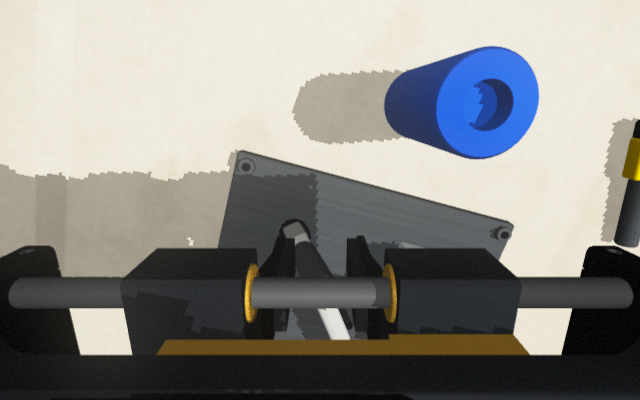

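Request:
send_rows([
  [[4.5, -0.5, -0.3], 0.015],
  [[4.5, -0.5, -0.3], 0.015],
  [[4.5, -0.3, -0.3], 0.015],
  [[4.5, -0.3, -0.3], 0.015],
  [[4.5, -0.3, -0.3], 0.015],
])

```text
time_s: 21.95
position: [0.5689, 0.0696, 0.0679]
tcp_rot: [[0.987, 0.157, 0.035], [0.157, -0.988, 0.007], [0.036, -0.001, -0.999]]
force: [-0.9, 0.6, -0.5]
opening: 0.298
```

```bash
python3 mv.py 3 4 .585,.0735,.067
```

```text
t 21.95 p [568.9  69.6  67.9] ang 9.1 tilt [ 0.035  0.007 -0.999] F [-0.9  0.6 -0.5] M [-0.07  0.17 -0.  ] op 0.298
5 rows of tool shift [ 3.3 -0.3  0.3] turn 0.021
```

Request:
send_rows([
  [[4, -0.3, 0.3], 0.015],
  [[4, -0.3, 0.3], 0.015],
  [[4, 0, 0.3], 0.015],
  [[4, 0, 0.3], 0.015],
  [[4, 0, 0.3], 0.015],
])

```text
time_s: 22.37
position: [0.591, 0.0735, 0.0673]
tcp_rot: [[0.997, 0.075, 0.035], [0.074, -0.997, 0.008], [0.036, -0.005, -0.999]]
force: [-1.4, 0.3, 0.8]
opening: 0.3
```

```bash
python3 mv.py - 4 .6066,.0745,.067; python3 - <<'E'
from h import *
c=cam('wrist','w15')
for r in place_of('wrist','gate_post'): print(r['p'],r['xy'],atz(c,r['xy'],.08))
E
```

```text
t 22.37 p [591.   73.5  67.3] ang 4.3 tilt [ 0.035  0.008 -0.999] F [-1.4  0.3  0.8] M [0.07 0.3  0.  ] op 0.3
4 rows of tool shift [3.9 0.  0.2] turn 0.0
0.83 [310.9, 257.5] [0.58660034 0.07881232 0.08      ]
0.68 [568.8, 174.1] [0.70340613 0.12811609 0.08      ]
```

View pics/w15.png

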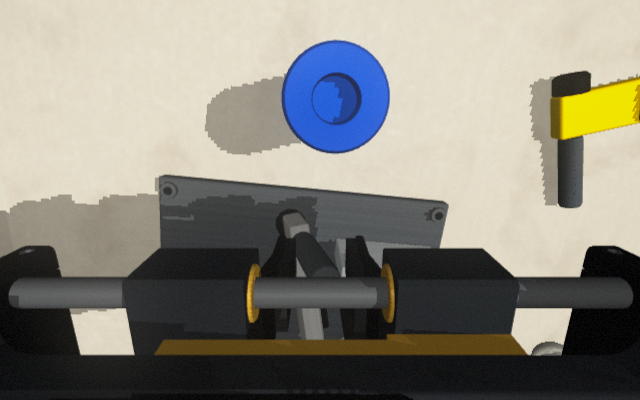

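Request:
send_rows([
  [[3, 0, 0.2], 0],
  [[3, 0, 0.2], 0],
  [[3, 0, 0.2], 0],
  [[2.5, 0, 0.1], 0],
  [[2, 0, 0.1], 0],
])

```text
time_s: 22.88
position: [0.6053, 0.0745, 0.0669]
tcp_rot: [[0.997, 0.075, 0.035], [0.075, -0.997, 0.008], [0.035, -0.005, -0.999]]
force: [-1.3, 0.5, 1.1]
opening: 0.298
```

Request:
send_rows([
  [[2, 0, 0], 0],
  [[2, 0, 0], 0],
  [[2, 0, 0], 0],
  [[2, 0, 0], 0],
  [[2, 0, 0], 0],
])

```text
time_s: 23.3
position: [0.6097, 0.0751, 0.0664]
tcp_rot: [[0.997, 0.077, 0.02], [0.077, -0.997, 0.007], [0.02, -0.006, -1.0]]
force: [-5.6, -0.3, 4.2]
opening: 0.303
```

Request:
send_rows([
  [[3, 0, 0], 0],
  [[3, 0, 0], 0],
  [[3, 0, 0], 0],
  [[3, 0, 0], 0],
  [[3, 0, 0], 0],
])

```text
time_s: 23.72
position: [0.61, 0.0752, 0.0659]
tcp_rot: [[0.997, 0.08, -0.015], [0.08, -0.997, 0.005], [-0.014, -0.006, -1.0]]
force: [-7.2, -0.1, 6.2]
opening: 0.304
```

```bash
python3 mv.py - 4 .6066,.0745,.067; python3 - <<'E'
from h import *
c=cam('wrist','w16')
E
```

```text
t 23.72 p [610.   75.2  65.9] ang 4.6 tilt [-0.015  0.005 -1.   ] F [-7.2 -0.1  6.2] M [-0.3   1.49  0.06] op 0.304
1 rows of tool shift [-3.4  0.4 -1. ] turn 0.0
```

View pics/w16.png

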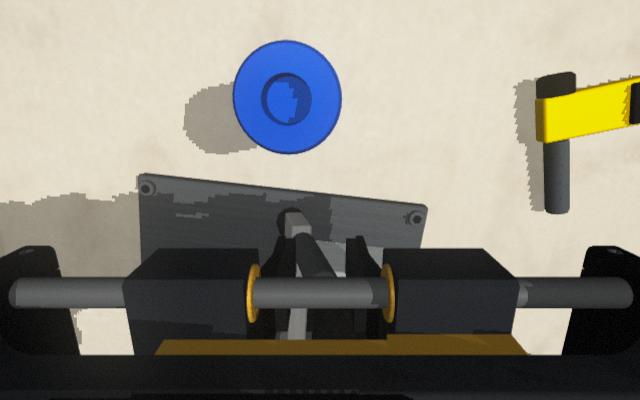

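Request:
send_rows([
  [[-2.5, 0, 0], 0],
  [[-2, 0, 0], 0],
  [[0, 0, 0], 0],
  [[0, 0, 0], 0],
  [[0, 0, 0], 0],
], gripper=0.55)

```text
time_s: 24.18
position: [0.6093, 0.0744, 0.0663]
tcp_rot: [[0.997, 0.079, -0.006], [0.079, -0.997, 0.004], [-0.006, -0.005, -1.0]]
force: [-0.6, -0.0, 0.0]
opening: 0.445
```

```bash
python3 mv.py - 15 .606,.075,.13
```

```text
t 24.18 p [609.3  74.4  66.3] ang 4.6 tilt [-0.006  0.004 -1.   ] F [-0.6 -0.   0. ] M [-0.07  0.15 -0.07] op 0.445
5 rows of tool shift [ -0.7  -0.2 -12.7] turn 0.0
```

Request:
send_rows([
  [[-2, 0, -3], 0],
  [[-1, 0, -8], 0],
  [[0, 0, -16], 0],
  [[0, 0, -20], 0],
  [[0, 0, -22], 0],
])

```text
time_s: 24.6
position: [0.6042, 0.0737, 0.1338]
tcp_rot: [[0.997, 0.079, -0.014], [0.079, -0.997, 0.004], [-0.014, -0.006, -1.0]]
force: [-0.2, 0.4, -0.2]
opening: 0.45
```

Request:
send_rows([
  [[-5, 10, -15], 0],
  [[-12, 25, -15], 0],
  [[-12, 30, -15], 0],
  [[-12, 30, -15], 0],
  [[-10, 30, -5], 0],
])

```text
time_s: 25.02
position: [0.5689, -0.0536, 0.2096]
tcp_rot: [[0.996, 0.091, 0.004], [0.091, -0.996, 0.003], [0.004, -0.003, -1.0]]
force: [0.9, -0.4, 0.9]
opening: 0.456
```

```bash
python3 mv.py - 15 .606,.075,.13
```

```text
t 25.02 p [568.9 -53.6 209.6] ang 5.2 tilt [ 0.004  0.003 -1.   ] F [ 0.9 -0.4  0.9] M [-0.11 -0.02 -0.02] op 0.456
11 rows of tool shift [  4.4 -11.3   7.3] turn 0.0
```

Request:
send_rows([
  [[-20, 15, 0], 0],
  [[-20, 15, 0], 0],
  [[-20, 15, 0], 0],
  [[-10, 10, 0], 0],
  [[0, 0, 0], 0],
])

```text
time_s: 25.43
position: [0.5046, -0.1253, 0.2171]
tcp_rot: [[0.996, 0.084, 0.021], [0.085, -0.996, -0.007], [0.021, 0.008, -1.0]]
force: [0.8, -0.3, 0.8]
opening: 0.45
```

```bash
python3 - <<'E'
from h import *
c=cam('wrist','w17'); d=cam('top','t17'); e=cam('scene','s17')
cv2.imwrite('pics/ts17.png',np.hstack([cv2.resize(d['image'][170:290,240:360],(400,400),interpolation=cv2.INTER_CUBIC),cv2.resize(e['image'][180:300,250:370],(400,400),interpolation=cv2.INTER_CUBIC)]))
E
```

```text
(no output)
```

View pics/w17.png

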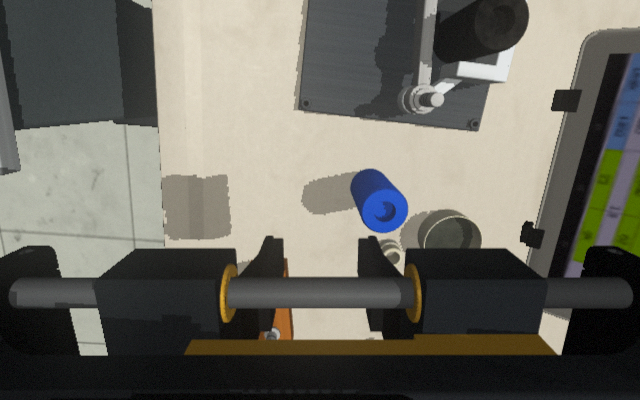

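View pics/ts17.png

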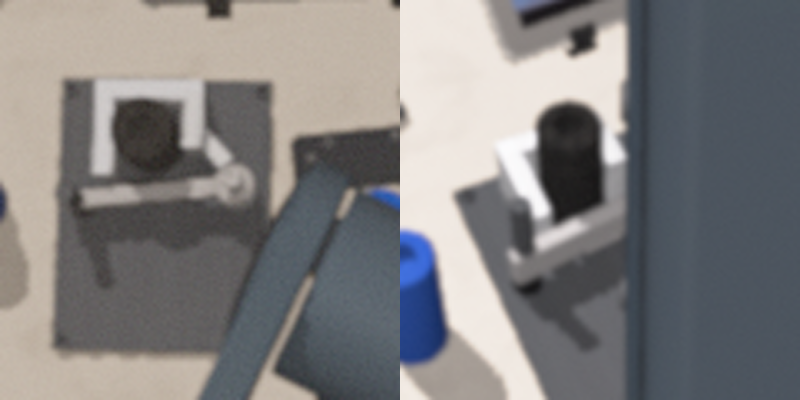

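```bash
python3 mv.py - 20 .57,-.06,.2
```

```text
t 25.58 p [ 506.6 -123.4  216.8] ang 5.0 tilt [ 0.022 -0.006 -1.   ] F [0.3 0.  0.4] M [-0.1   0.01 -0.01] op 0.452
5 rows of tool shift [ 13.6 -11.5   3.6] turn 0.0
```

Request:
send_rows([
  [[18, -15, 4], 0],
  [[18, -15, 4], 0],
  [[18, -15, 4], 0],
  [[10, -8, 4], 0],
  [[0, 0, 0], 0],
])

```text
time_s: 26.0
position: [0.5724, -0.0593, 0.2022]
tcp_rot: [[0.996, 0.09, 0.027], [0.09, -0.996, -0.006], [0.027, 0.008, -1.0]]
force: [-0.2, -0.0, -0.8]
opening: 0.449
```

Request:
send_rows([
  [[0, 0, 0], 0],
  [[0, 0, 0], 0],
  [[0, 0, 0], 0],
  [[0, 0, 0], 0],
  [[0, 0, 0], 0],
])

```text
time_s: 26.42
position: [0.5708, -0.0589, 0.2017]
tcp_rot: [[0.995, 0.093, 0.024], [0.093, -0.996, -0.006], [0.023, 0.009, -1.0]]
force: [0.5, 0.6, 0.0]
opening: 0.451
```

```bash
python3 - <<'E'
from h import *
np.set_printoptions(precision=4,suppress=True)
c=cam('wrist','w18'); 
for t,z in [('gate_post',.08),('gate_knuckle',.054),('hinge_pin_center',.053),('fixture',0),('cylinder_center',.0555)]:
    for r in place_of('wrist',t)[:2]: print(t,round(r['p'],2),r['xy'],atz(c,r['xy'],z))
E
```

```text
gate_post 0.88 [356.3, 27.5] [0.5895 0.0754 0.08  ]
gate_post 0.81 [531.4, 14.0] [0.7216 0.0979 0.08  ]
gate_knuckle 0.66 [349.1, 163.9] [ 0.5998 -0.034   0.054 ]
hinge_pin_center 0.77 [348.1, 167.8] [ 0.5994 -0.038   0.053 ]
fixture 0.34 [343.6, 161.8] [ 0.6004 -0.0417  0.    ]
cylinder_center 0.93 [305.8, 257.1] [ 0.5674 -0.1317  0.0555]
```

View pics/w18.png

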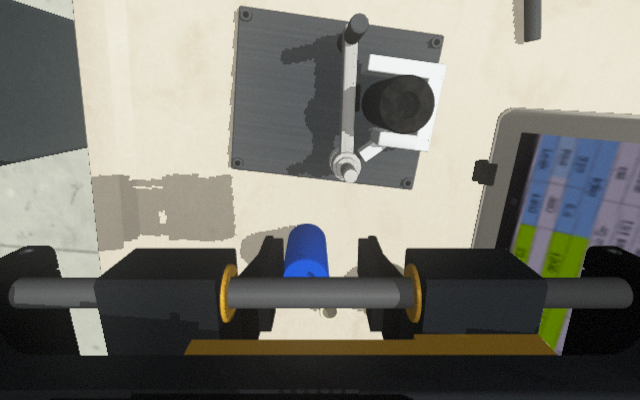

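```bash
python3 - <<'E'
from h import *
np.set_printoptions(precision=4,suppress=True)
c=cam('wrist','w19'); s=bot.read_state(); p=np.array(s['position']);R=np.array(s['tcp_rot'])
Rc,_=cv2.Rodrigues(np.array(c['rvec'],float)); t=np.array(c['tvec'],float).ravel()
# cam<-tool
A=Rc@R; b=Rc@p+t
R2=np.array([[.997,.08,-.015],[.08,-.997,.005],[-.014,-.006,-1]]);p2=np.array([.610,.0752,.0659])
c2=dict(c); Rn=A@R2.T; c2['rvec']=cv2.Rodrigues(Rn)[0]; c2['tvec']=b-Rn@p2
np.save('A.npy',np.c_[A,b])
print('plate corners w16',atz(c2,(147,188),.01),atz(c2,(417,219),.01))
print('now plate',atz(c,(245,14),.01),atz(c,(436,42),.01))
print('bar end w16',atz(c2,(291,222),.05), 'left/right edge at end', atz(c2,(281,222),.05),atz(c2,(301,222),.05))
hw=np.array([.5978,-.0376])
for a in (-1.6,0,3,6):
    q=np.r_[hw+.112*np.array([-np.sin(np.radians(a)),np.cos(np.radians(a))]),.05]; print(a,q,proj(c2,q), proj(c2,np.r_[q[:2],.1]))
im=cv2.imread('pics/w16.png'); cv2.imwrite('pics/w16z.png',cv2.resize(im[170:290,230:390],None,fx=4.9,fy=4.9,interpolation=cv2.INTER_CUBIC))
im=cv2.imread('pics/w18.png'); cv2.imwrite('pics/w18z.png',cv2.resize(im[0:200,220:460],None,fx=3,fy=3,interpolation=cv2.INTER_CUBIC))
E
```

```text
plate corners w16 [0.4921 0.0887 0.01  ] [0.6761 0.0825 0.01  ]
now plate [0.4918 0.0906 0.01  ] [0.6756 0.0846 0.01  ]
bar end w16 [0.5934 0.0873 0.05  ] left/right edge at end [0.5878 0.0869 0.05  ] [0.599  0.0878 0.05  ]
-1.6 [0.6009 0.0744 0.05  ] [[302.7343 244.3704]] [[295.1729 290.6023]]
0 [0.5978 0.0744 0.05  ] [[297.303  243.8592]] [[287.9333 289.9328]]
3 [0.5919 0.0742 0.05  ] [[287.0949 243.2796]] [[274.3296 289.162 ]]
6 [0.5861 0.0738 0.05  ] [[276.8899 243.1961]] [[260.7392 289.0256]]
```

View pics/w16z.png

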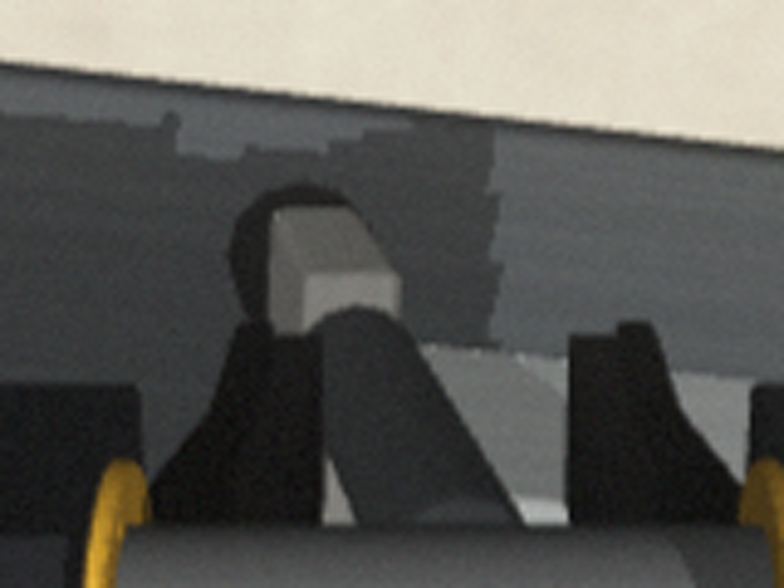

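View pics/w18z.png

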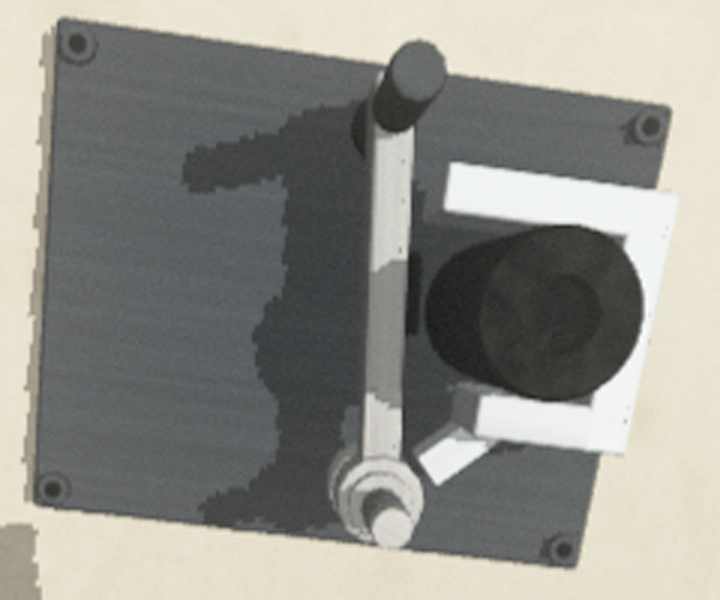

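```bash
python3 mv.py - 25 .590,.072,.135; python3 - <<'E'
from h import *
a=cv2.imread('pics/w18.png').astype(int);b=cv2.imread('pics/w19.png').astype(int)
d=abs(a-b).sum(2)[:200,220:460]; print((d>120).sum(), np.argwhere(d>120)[:10])
E
```

```text
t 26.77 p [571.3 -58.6 201.6] ang 5.4 tilt [ 0.025 -0.006 -1.   ] F [-0.4 -0.9  0.5] M [-0.06  0.04 -0.05] op 0.449
6 rows of tool shift [  4.9 -21.5  11. ] turn 0.0
554 [[ 10  18]
 [ 11  18]
 [ 12  62]
 [ 12  63]
 [ 12  64]
 [ 14 142]
 [ 15 144]
 [ 15 145]
 [ 16  13]
 [ 16 145]]
```

Request:
send_rows([
  [[4, -18, 4], 0],
  [[5, -24, 9], 0],
  [[5, -24, 12], 0],
  [[5, -24, 14], 0],
  [[5, -22, 14], 0],
])

```text
time_s: 27.18
position: [0.591, 0.0521, 0.1505]
tcp_rot: [[0.996, 0.084, 0.036], [0.084, -0.996, -0.011], [0.034, 0.014, -0.999]]
force: [-0.3, 0.1, -0.1]
opening: 0.449
```

```bash
python3 mv.py - 15 .592,.0745,.125;python3 - <<'E'
from h import *
np.set_printoptions(precision=4,suppress=True)
c=cam('wrist','w20'); 
for r in place_of('wrist','gate_post'): print(r['p'],r['xy'],atz(c,r['xy'],.08))
E
```

```text
t 27.18 p [591.   52.1 150.5] ang 4.8 tilt [ 0.036 -0.011 -0.999] F [-0.3  0.1 -0.1] M [-0.11  0.05  0.  ] op 0.449
3 rows of tool shift [ 0.7 -7.5  8.4] turn 0.0
0.78 [316.3, 183.3] [0.5897 0.0742 0.08  ]
0.62 [508.8, 131.2] [0.7192 0.1214 0.08  ]
```

View pics/w20.png

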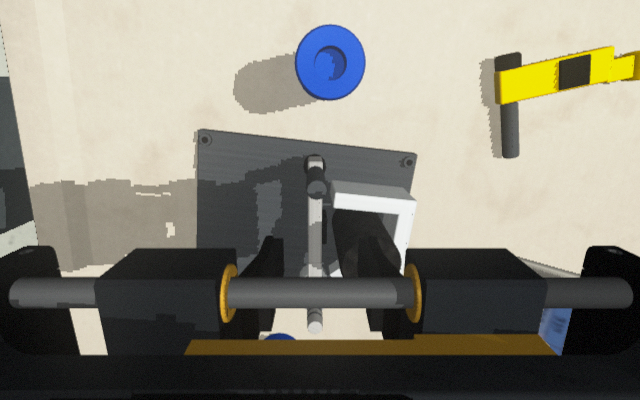

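Request:
send_rows([
  [[0.5, -8, 6], 0],
  [[0.5, -8, 8], 0],
  [[0, -6, 10], 0],
  [[-0.5, 0, 14], 0],
  [[-0.5, 0, 14], 0],
])

```text
time_s: 27.7
position: [0.5923, 0.0762, 0.0968]
tcp_rot: [[0.995, 0.087, 0.039], [0.088, -0.996, -0.011], [0.038, 0.014, -0.999]]
force: [0.3, 0.2, -1.0]
opening: 0.453
```

```bash
python3 mv.py - 10 .594,.0745,.067
```

```text
t 27.7 p [592.3  76.2  96.8] ang 5.0 tilt [ 0.039 -0.011 -0.999] F [ 0.3  0.2 -1. ] M [-0.17  0.06  0.  ] op 0.453
3 rows of tool shift [ 0.1  0.5 10. ] turn 0.0
```

Request:
send_rows([
  [[0, 0.5, 10], 0],
  [[0, 0.5, 10], 0],
  [[0, 0.5, 7], 0],
  [[0, 0, 0], 0],
  [[0, 0, 0], 0],
])

```text
time_s: 28.12
position: [0.5916, 0.073, 0.0639]
tcp_rot: [[0.996, 0.085, 0.034], [0.085, -0.996, -0.011], [0.033, 0.014, -0.999]]
force: [0.6, 0.6, 0.4]
opening: 0.449
```

Request:
send_rows([
  [[2, 0, 0], 0],
  [[2, 0, 0], 0],
  [[2, 0, 0], 0],
  [[2, 0, 0], 0],
  [[2, 0, 0], 0],
], gripper=0.7)

```text
time_s: 28.53
position: [0.6031, 0.0736, 0.0661]
tcp_rot: [[0.996, 0.084, 0.036], [0.085, -0.996, -0.011], [0.035, 0.014, -0.999]]
force: [-0.7, -1.2, -0.9]
opening: 0.307
```

Request:
send_rows([
  [[1.5, 0, 0], 0],
  [[1.5, 0, 0], 0],
  [[1.5, 0, 0], 0],
  [[1, 0, 0], 0],
  [[1, 0, 0], 0],
])

```text
time_s: 28.95
position: [0.6062, 0.0741, 0.0664]
tcp_rot: [[0.996, 0.085, 0.027], [0.086, -0.996, -0.012], [0.026, 0.014, -1.0]]
force: [-2.6, -0.6, 2.7]
opening: 0.299
```

Request:
send_rows([
  [[1.5, 0, 0], 0],
  [[1.5, 0, 0], 0],
  [[1.5, 0, 0], 0],
  [[1.5, 0, 0], 0],
  [[1.5, 0, 0], 0],
])

```text
time_s: 29.37
position: [0.6065, 0.0741, 0.0662]
tcp_rot: [[0.996, 0.087, 0.01], [0.087, -0.996, -0.013], [0.009, 0.014, -1.0]]
force: [-6.0, -1.1, 4.2]
opening: 0.298
```

```bash
python3 - <<'E'
from h import *
c=cam('wrist','w21'); s=bot.read_state(); print(s['position'],s['force'],s['tcp_rot'][:,2])
cv2.imwrite('pics/w21z.png',cv2.resize(c['image'][160:300,220:400],None,fx=4.2,fy=4.2,interpolation=cv2.INTER_CUBIC))
hw=np.array([.5978,-.0376])
for a in (-1.6,0,3):
    d=np.array([-np.sin(np.radians(a)),np.cos(np.radians(a))]); print(a,(proj(c,[np.r_[hw+.122*d,.05]])-[220,160])*4.2)
E
```

```text
[0.60654087 0.07417102 0.0661946 ] [-5.25378486 -1.56283702  3.65652326] [ 0.00951108 -0.01310173 -0.99986893]
-1.6 [[379.92790462 279.40618336]]
0 [[354.64476519 277.05548041]]
3 [[307.03826499 274.42252843]]
```

View pics/w21z.png

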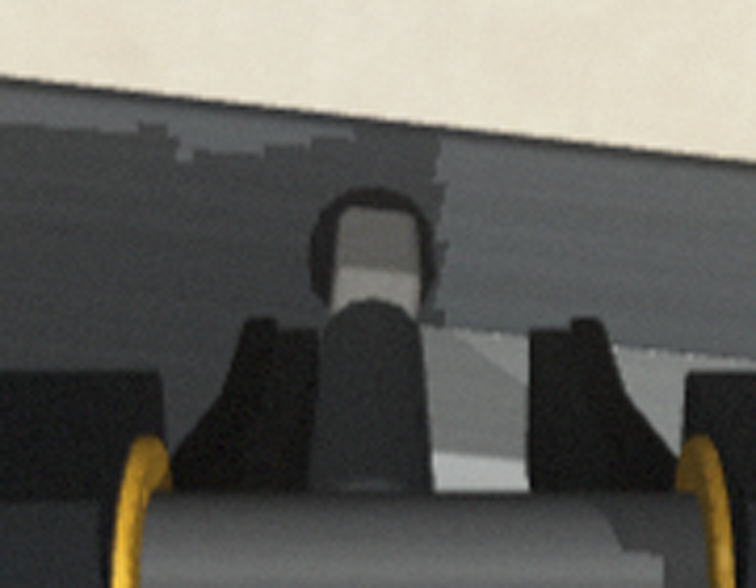

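Request:
send_rows([
  [[0, 0, 0], 0],
  [[0, 0, 0], 0],
  [[0, 0, 0], 0],
  [[0, 0, 0], 0],
  [[0, 0, 0], 0],
])

```text
time_s: 29.83
position: [0.6064, 0.0741, 0.0662]
tcp_rot: [[0.996, 0.087, 0.009], [0.087, -0.996, -0.013], [0.008, 0.014, -1.0]]
force: [-2.8, -1.0, 1.6]
opening: 0.3
```

Request:
send_rows([
  [[-0.3, 0, 0], 0],
  [[-0.3, 0, 0], 0],
  [[-0.4, 0, 0], 0],
  [[-0.5, 0, 0], 0],
  [[-0.5, 0, 0], 0],
])

```text
time_s: 30.25
position: [0.6062, 0.0741, 0.0663]
tcp_rot: [[0.996, 0.087, 0.013], [0.087, -0.996, -0.013], [0.012, 0.014, -1.0]]
force: [-1.6, -1.0, -0.1]
opening: 0.301
```

```bash
cat > gz.py <<'E'
from h import *
import sys
c=cam('wrist',sys.argv[1]); s=bot.read_state(); print(s['time_s'],s['position'],s['force'],s['tcp_rot'][:,2])
cv2.imwrite('pics/'+sys.argv[1]+'z.png',cv2.resize(c['image'][160:300,220:400],None,fx=4.2,fy=4.2,interpolation=cv2.INTER_CUBIC))
hw=np.array([.5978,-.0376])
for a in (-1.6,0,3):
    d=np.array([-np.sin(np.radians(a)),np.cos(np.radians(a))]); print(a,((proj(c,[np.r_[hw+.122*d,.05]])-[220,160])*4.2).round(0))
E
python3 gz.py w22
```

```text
30.3 [0.60618902 0.07410119 0.06633573] [-2.49055404 -0.32170868  0.22059575] [ 0.01327707 -0.01282178 -0.99982965]
-1.6 [[382. 279.]]
0 [[356. 277.]]
3 [[309. 274.]]
```

View pics/w22z.png

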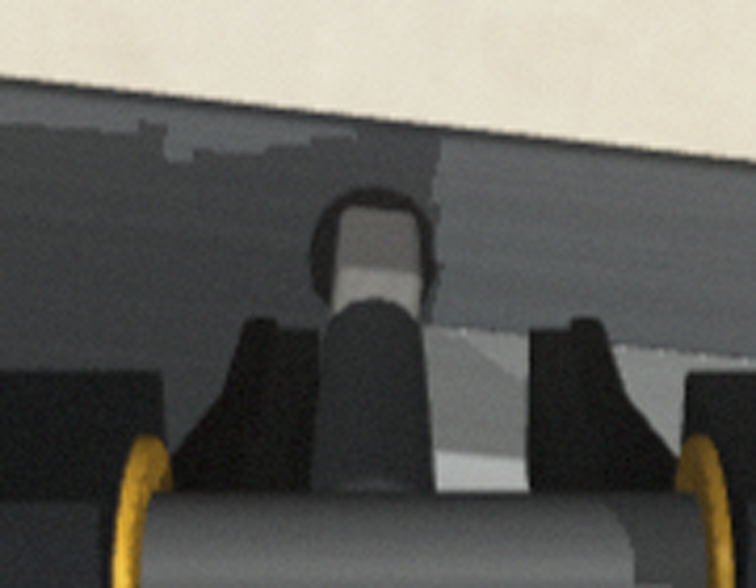

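Request:
send_rows([
  [[-0.7, 0, 0], 0],
  [[-0.7, 0, 0], 0],
  [[-0.7, 0, 0], 0],
  [[-0.7, 0, 0], 0],
  [[-0.7, 0, 0], 0],
])

```text
time_s: 30.72
position: [0.6055, 0.074, 0.0665]
tcp_rot: [[0.996, 0.086, 0.02], [0.086, -0.996, -0.012], [0.019, 0.014, -1.0]]
force: [-0.8, -0.0, 0.3]
opening: 0.299
```

```bash
python3 gz.py w23
```

```text
30.7667 [0.60530467 0.07399479 0.06652428] [-0.37817003  0.33629847 -0.07595879] [ 0.01973406 -0.01228271 -0.99972981]
-1.6 [[386. 278.]]
0 [[361. 276.]]
3 [[313. 274.]]
```

View pics/w23z.png

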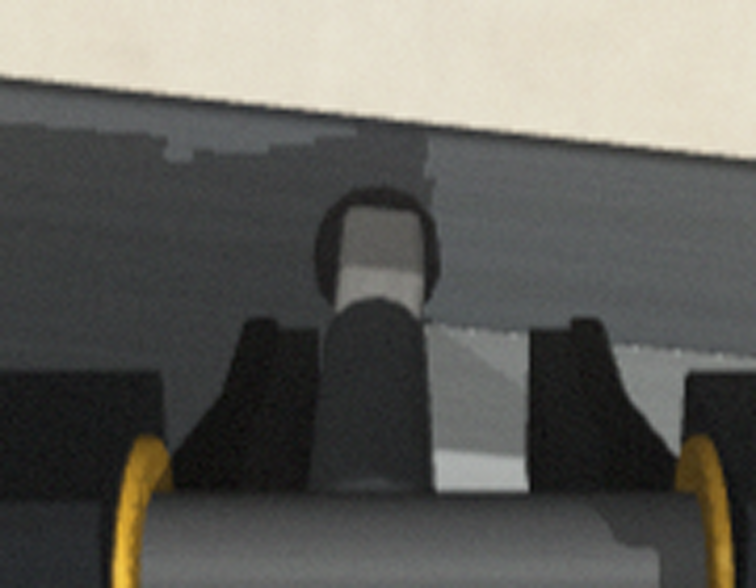

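Request:
send_rows([
  [[-1, 0, 0], 0],
  [[-1, 0, 0], 0],
  [[-1, 0, 0], 0],
  [[-1, 0, 0], 0],
  [[-1, 0, 0], 0],
])

```text
time_s: 31.18
position: [0.6017, 0.0735, 0.067]
tcp_rot: [[0.996, 0.086, 0.024], [0.086, -0.996, -0.012], [0.023, 0.014, -1.0]]
force: [0.4, -0.1, -0.9]
opening: 0.298
```

```bash
python3 gz.py w24
```

```text
31.2333 [0.60140741 0.07349813 0.06693332] [-0.81329688  0.22251244 -0.3261217 ] [ 0.02329404 -0.01232786 -0.99965265]
-1.6 [[414. 276.]]
0 [[389. 273.]]
3 [[341. 271.]]
```

View pics/w24z.png

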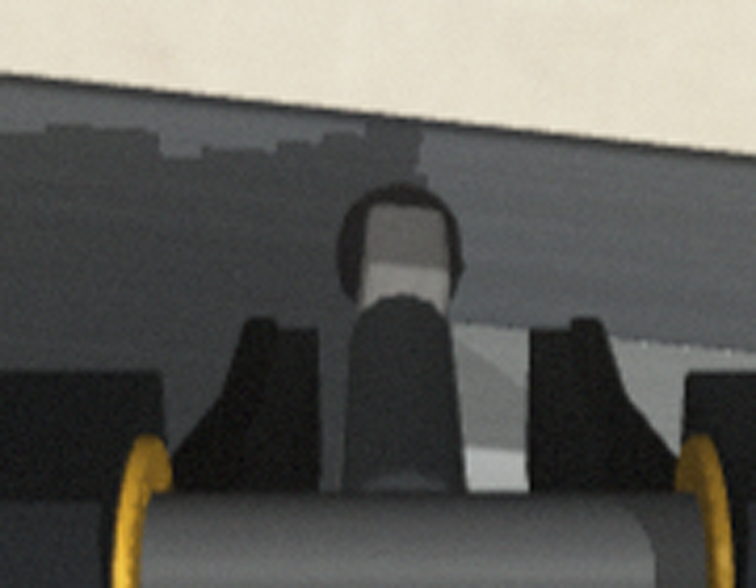

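Request:
send_rows([
  [[-1, 0, -1], 0],
  [[-0.5, 0, -4], 0],
  [[0, 0, -8], 0],
  [[0.2, 0, -14], 0],
  [[0.3, 0, -20], 0],
])

```text
time_s: 31.65
position: [0.5958, 0.074, 0.1125]
tcp_rot: [[0.996, 0.086, 0.014], [0.086, -0.996, -0.012], [0.013, 0.013, -1.0]]
force: [0.1, -0.9, -0.4]
opening: 0.299
```

```bash
python3 gz.py w25
```

```text
31.7 [0.59881187 0.07403285 0.11714915] [-0.14329982  0.45468241  1.96200729] [ 0.02225382 -0.01221994 -0.99967767]
-1.6 [[448. 182.]]
0 [[428. 180.]]
3 [[389. 178.]]
```

View pics/w25.png

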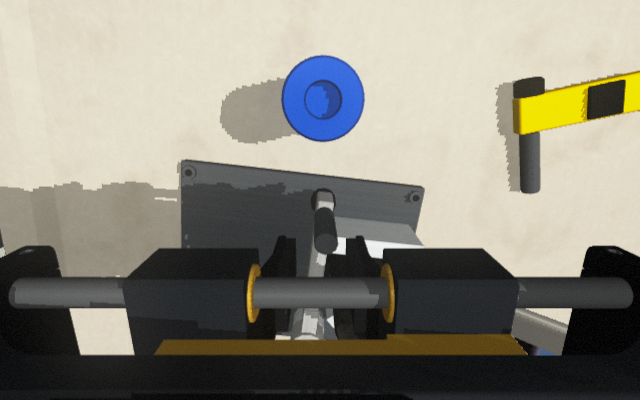

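Request:
send_rows([
  [[1, 0, -15], 0],
  [[0, 3, -20], 0],
  [[0, 10, -25], 0],
  [[-2, 20, -20], 0],
  [[-3, 25, 0], 0],
])

```text
time_s: 32.12
position: [0.5989, 0.02, 0.2052]
tcp_rot: [[0.995, 0.093, 0.028], [0.093, -0.996, -0.011], [0.027, 0.014, -1.0]]
force: [1.2, -0.2, 0.4]
opening: 0.3
```

Request:
send_rows([
  [[-2, 25, 0], 0],
  [[-2, 25, 0], 0],
  [[0, 15, 0], 0],
  [[0, 0, 0], 0],
  [[0, 0, 0], 0],
])

```text
time_s: 32.53
position: [0.6031, -0.052, 0.2127]
tcp_rot: [[0.995, 0.089, 0.04], [0.09, -0.996, -0.015], [0.038, 0.019, -0.999]]
force: [-0.4, 0.6, 0.3]
opening: 0.302
```

```bash
cat > chk.py <<'E'
from h import *
import sys
np.set_printoptions(precision=4,suppress=True)
c=cam('wrist',sys.argv[1]); s=bot.read_state(); print(s['time_s'],s['position'])
for t,z in [('gate_post',.08),('gate_knuckle',.054),('hinge_pin_center',.053),('cylinder_center',.0555)]:
    for r in place_of('wrist',t)[:2]: print(t,round(r['p'],2),r['xy'],atz(c,r['xy'],z))
cv2.imwrite('pics/'+sys.argv[1]+'z.png',cv2.resize(c['image'][0:200,220:460],None,fx=3,fy=3,interpolation=cv2.INTER_CUBIC))
E
python3 chk.py w26
```

```text
32.5833 [ 0.6033 -0.0518  0.2127]
gate_post 0.56 [487.9, 18.0] [0.7292 0.1002 0.08  ]
gate_post 0.55 [321.1, 35.8] [0.5983 0.0745 0.08  ]
gate_knuckle 0.73 [307.7, 164.0] [ 0.5964 -0.034   0.054 ]
hinge_pin_center 0.65 [306.4, 166.9] [ 0.5954 -0.0371  0.053 ]
cylinder_center 0.69 [274.8, 256.3] [ 0.5701 -0.1333  0.0555]
```

View pics/w26.png

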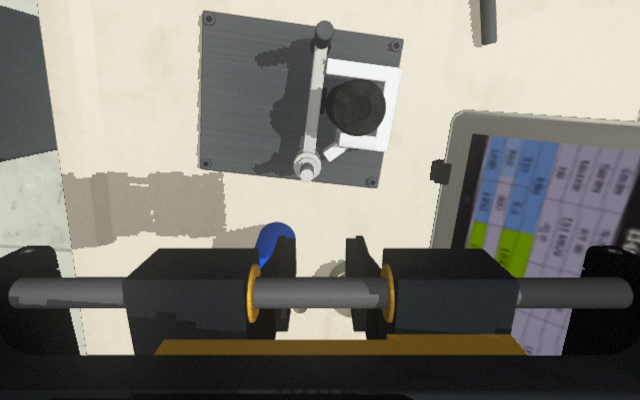

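View pics/w26z.png

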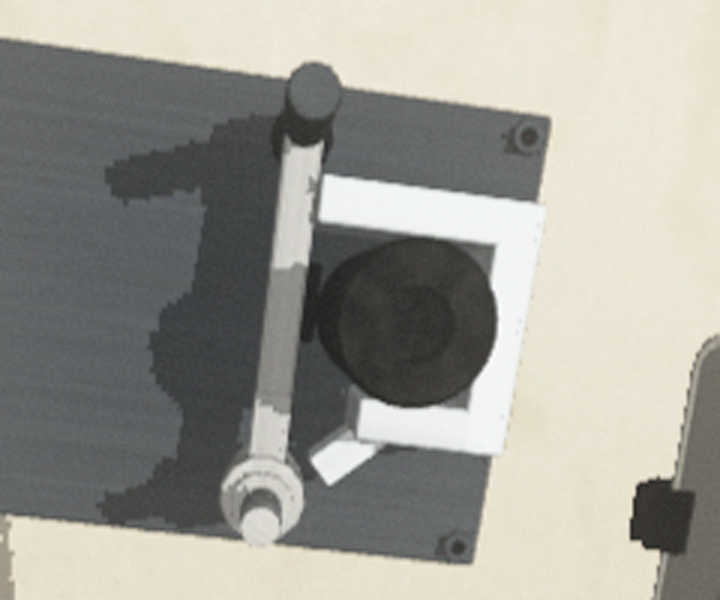

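```bash
python3 - <<'E'
from h import *
np.set_printoptions(precision=4,suppress=True)
c=cam('wrist')
f=lambda x,y,z:atz(c,(220+x/3,y/3),z)
print('plate L',f(-45,40,.01),f(-48,500,.01))
E
```

```text
plate L [0.4872 0.0955 0.01  ] [ 0.4852 -0.0534  0.01  ]
```

```bash
python3 - <<'E'
from h import *
np.set_printoptions(precision=4,suppress=True)
c=cam('wrist')
im=c['image']
cv2.imwrite('pics/w27z.png',cv2.resize(im[35:95,290:370],None,fx=9,fy=9,interpolation=cv2.INTER_CUBIC))
f=lambda x,y,z:atz(c,(220+x/3,y/3),z)
def ang(a,b): d=a-b; return np.degrees(np.arctan2(-d[0],d[1]))
print('bar R',ang(f(323,140,.05),f(290,460,.05)),'bar L',ang(f(284,140,.05),f(250,455,.05)))
print('fixture back',ang(f(545,207,.055),f(502,453,.055)))
print('plate right',ang(f(549,118,.01),f(472,563,.01)))
print('wall end',f(322,177,.055),f(317,222,.055),'bar R there',f(319.5,175,.05),f(315,222,.05))
E
```

```text
bar R -0.6448749746618294 bar L -1.5846977147464567
fixture back -1.2159709615922565
plate right -1.2976419554552476
wall end [0.6053 0.0622 0.055 ] [0.605  0.0498 0.055 ] bar R there [0.6047 0.0632 0.05  ] [0.6047 0.0501 0.05  ]
```

View pics/w27z.png

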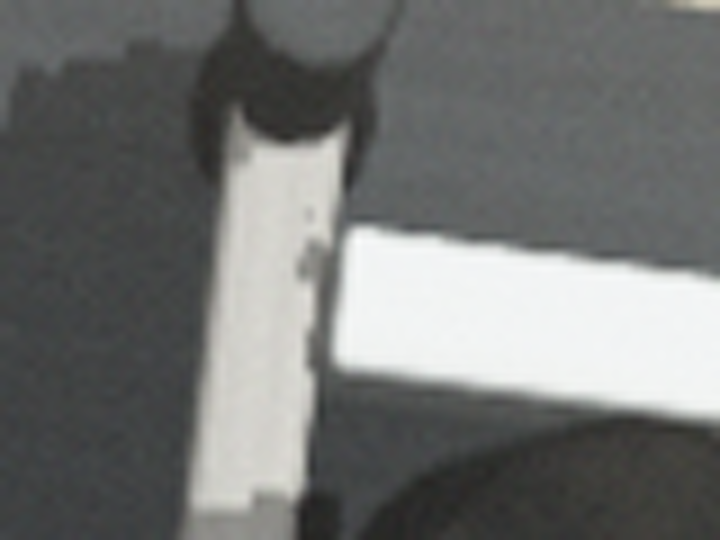

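```bash
python3 - <<'E'
from h import *
np.set_printoptions(precision=4,suppress=True)
c=cam('wrist')
f=lambda x,y,z:atz(c,(220+x/3,y/3),z)
print('knuckle',f(262,498,.054),'pin top at .092',f(261,524,.092),'cyl top .101',f(412,322,.101))
for r in place_of('wrist','short_pin_center')[:2]: print(r['p'],r['xy'],atz(c,r['xy'],.039))
d=cam('top','t28'); e=cam('scene','s28')
for n,cc in (('top',d),('scene',e)):
    for r in place_of(n,'short_pin_center')[:2]: print(n,r['p'],r['xy'],atz(cc,r['xy'],.039))
cv2.imwrite('pics/ts28.png',np.hstack([cv2.resize(d['image'][170:310,240:460],(628,400)),cv2.resize(e['image'][180:300,250:300],(167,400))]))
E
```

```text
knuckle [ 0.5958 -0.0344  0.054 ] pin top at .092 [ 0.5955 -0.0342  0.092 ] cyl top .101 [0.6301 0.0248 0.101 ]
top 0.59 [436.5, 279.1] [ 0.4683 -0.328   0.039 ]
scene 0.57 [470.9, 232.8] [ 0.467  -0.3236  0.039 ]
```

View pics/ts28.png

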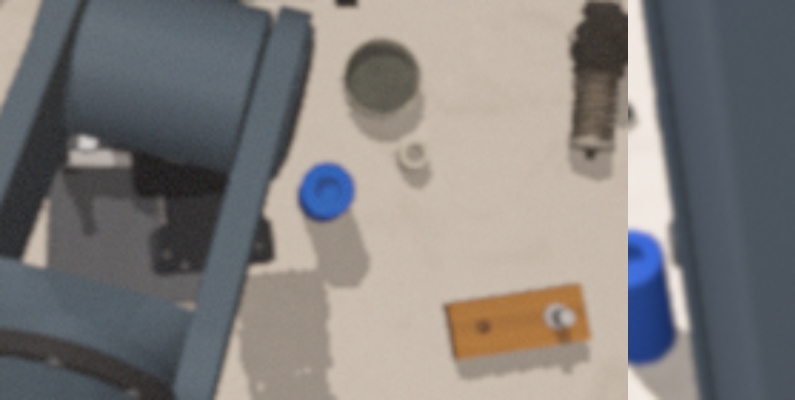

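```bash
python3 - <<'E'
from rig import bot
s=bot.read_state(); print(s['time_s'],s['force']); print(bot.hand_in())
E
```

```text
33.1833 [-0.07821336 -0.57460614 -0.44563106]
the job is handed in; nothing more can be done
None
```

The hinge pin is fully home and the swing half is shut to within about 1 mm of the fixed half. I handed the job in at 33.2 s, with the arm clear of everything.

**Pin:** I took the long pin from the block and pushed it down through both knuckles until it stopped. The wrist force was about 20 N and the tool height 61.4 mm, against 61.6 mm expected. Pressing its top afterwards with closed fingers stopped at 92.6 mm (92 mm is fully home) under 12–16 N. A later picture agreed.

**Swing half:** My first push reached the stop, but after I let go the gate was about 6° open again, probably rebounding from a quick release. I pushed it shut a second time and backed off slowly.
- **Angle:** the bar measured about 1.1° against 1.2–1.3° for the fixed part, so parallel to within about 0.5°.
- **Gap at the wall:** two readings differed. Edge coordinates gave under 0.5 mm, while the enlarged picture allowed up to about 1 mm. I did not push again.

**Left as asked:** the last pictures show the cylinder standing in its place at about x 0.630, y 0.025 m, and the short pin still in the block.

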